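Stack the empty tote on the tote of copper bowls and snap it home

ROBOT

A 6-joint arm with a two-finger parallel gripper is mounted at the origin on the work surface. World frame = base frame: x ahead of the robot, y to its left, z up, the work surface at z = 0. Lengths are in mm, angles in rad, forces in N, time in s.
With the tool pointing down it reaches from about 275 to 750 mm from the base axis. Payload 10.2 kg.
Tool frame: the origin (TCP) lies at the very end of the fingers, on their centre line; the grasp point (between the pads) lies 19 mm behind it; x points along the fingers, y is the direction in which the jaws open and shut, and the axes are right-handed (so a half turn about x gives the same grasp; the last joint's range is limited). The gripper opens to 85 mm and grips with 20 to 120 N. Pads are 22 mm wide; open, the fingers measure 114 mm over their backs; the gripper's body (76 mm by 85 mm) begins 54 mm behind the grasp point. The pads swing forward as they close: fully open they stand 13 mm farther back than shut.
Start: joints at [-1.443, 0.313, 1.498, -0, 1.331, -0.223], TCP at [180.403, -493.037, 231.294] pointing down, gripper open.
Joint ranges: [-2.94, 2.94], [-0.97, 2.17], [0.19, 2.56], [-1.23, 4.37], [0.02, 3.11], [-2.88, 2.88]. Speed limits (rad/s): [2.39, 2.39, 3.01, 3.14, 3.14, 3.14].

INTERFACE

Orientations are given as a unit quaternion [w, x, y, z].
In Python, from rig import ctrl, viewer, finish_job gives the robot as it stands.
- The arm moves only by the tool carry_out, never from a script. Its argument "targets" is a list of rows, each an object of numbers: "x", "y", "z": the shift along the world's x, y, z in m; "ax", "ay", "az": the turn, a rotation vector about the world's x, y, z in rad; "hand": the opening, from -1 (shut) to 1 (fully open). A call has 1 to 5 rows; each row is the pose to reach, as a shift and turn from the pose commanded when the call began; what a row does not reach only later rows make up. A row lasts 1/8 s, in which the tool goes at most 62.5 mm and 10.7 degrees, less where a joint would pass 70% of its speed; a pose out of reach is approached as far as the arm can. A call with a gripper value outside its range is refused whole. The fingers move at their own pace and stop on an object; "grip_force" is the grip in N (left out, the last holds). Time passes only in rows, so rows that repeat a pose let the fingers close. It gives the time, the measured TCP pose, the force and the opening at its end, in the units of the state.
- ctrl.sense(): the state, without advancing time (a new reading comes with each control period).
- viewer.capture(name): name is "scene" or "top" or "wrist"; returns the picture (384x512x3 uint8, blue, green, red); there is no depth.
- viewer.camera_info(name): a dict with "fx", "fy", "cx", "cy" (pixels), "R" (3x3) and "t" (3): a world point X has camera coordinates R X + t. Camera axes: x right, y down, z forward; pixel columns grow to the right and rows downward; lengths in mm; the calibration is good to about 2 mm. A picture is of the moment at which its call begins: read the wrist's pose just before it. camera_info takes no time and is no camera call; for the wrist camera it gives the pose at the moment of the call.
- finish_job(): hands the job in, once; it reports no verdict.
The state is a dict: "time_s": time; "joints": joint angles; "dq": joint speeds; "tau": joint torques, N m; "eef_pos": TCP position; "ee_rot": TCP orientation; "force": force on the tool from outside, world axes, zero at the start; "wrist_torque": the same for the moment, N m; "grip_width": opening from 0.0 (shut) to 1.0 (fully open).
Only numpy, scipy, OpenCV 4.12 (cv2) and the standard library are available. Lean on these libraries where they do the work, as an engineer would, in place of code of your own. Each camera call takes 0.05 s, during which the arm holds its last target. There are 200 camera calls.

TASK

The tote with the copper bowls is going out on the cart, so put the empty tote on top of it: stacked, not nested, which means turned half round against the packed one, so that its feet stand in the pockets of the packed tote's rim clear of the bowls. Press it down until both snap clips have clicked and it sits fully home and level, then let go. Be gentle, because the clips are brittle plastic: ease it in with a light hand and stop when it is home; do not slam or force it, do not press on the bowls, shove the packed tote out of its place or disturb the hammer, cup and tin on the bench.

Things in the scene. Friction and masses are not known exactly. Their poses are not given: they have to be found in the camera images.
- empty_centre (a point): Centre of the empty tote, half-way up (50 mm over the underside of its feet). Grey plastic stack-nest tote, open above, 172 mm wide over the rim (its x), 252 long (its y), 100 high (z up), 0.34 to 0.48 kg with its clips; same model as the packed one. Floor 16 to 19 mm up. Put on another tote turned the same way it sinks in (nests); turned half round, y axes opposed, its feet stand in the other's pockets.
- empty_rim_xp (a point): Top of the empty tote's +x long-side rim (81.5 mm along x, 20 along y from the tote's middle), the middle of a free length of rim from y = -24 to +64 mm. The rim is a lip 9 mm thick (outer face at x = 86) and 18 mm deep; below it the wall is 3 mm thick and leans inwards to x = 71 at the floor. It can be pinched here across the lip, fingers inside and outside the tote.
- empty_rim_xn (a point): The same on the -x long side (x = -81.5, y = +20 mm).
- empty_end (a point): Middle of the +y end of the empty tote's rim, at its top, 121.5 mm along y from the tote's middle. It is the end farther from the tote's own two clip tabs, which stand 8 mm above the rim on the long sides at y = -44 mm.
- empty_foot_xp (a point): Middle of the underside of the empty tote's foot at x = +64.5, y = +44 mm. The feet are 25 mm along y, 15 mm along x (57 to 72) and 16 mm high; along the foot of their outer side runs a toe 3 mm high. There are four: at x = +-64.5, y = +44 and y = -84 mm.
- packed_centre (a point): Centre of the packed tote, half-way up; same model and axes as the empty one, with its clips and two copper bowls about 0.9 kg, loose on the hammering board. Stacked and home, the empty tote's centre is 84 mm straight above this point and its +y points along this one's -y. The feet have 1.5 mm (x) and 2 mm (y) of play each way in the pockets, which have no lead-in.
- packed_pocket_xp (a point): Middle of the floor of the packed tote's pocket at x = +64.5, y = -44 mm, 84 mm up, where one foot of the stacked tote stands. Pockets are ledges between side walls 7 mm high, open inwards. Four: at x = +-64.5, y = -44 (33 mm along y, a snap clip as its back) and y = +84 mm (29 mm along y, a plain back wall 14 mm high). Under each the tote's wall is an inset column.
- board_top (a point): Middle of the top of the smith's hammering board, under the packed tote: wood, 216 mm (x) by 300 mm (y), its top 40 mm above the bench, on four soft rubber mounts. It yields some millimetres under a few newtons before it is firm, and comes back up, so a height measured at rest is not where a pressed tote ends.
- packed_clip_xp (a joint): Angle (rad) of the packed tote's snap clip on its +x side: 0 at rest, grows as it springs outwards. A sprung upright tongue with a barb sloping in and down to 4 mm above the ledge; the foot's toe meets it about 12 mm above home, springs it about 2.9 mm (0.11 rad), and it snaps back over the toe in the last 1 mm. It takes about 5 to 9 N of push, more than the tote's weight.
- packed_clip_xn (a joint): The same for the clip on the packed tote's -x side. The empty tote can be pushed down on its floor, best near the line between the two clips and towards a foot that is still proud (both clips at once take about 10 to 18 N), or on the rims, where a hard push lifts the other side.
- bowl0_rim (a point): Centre of the mouth of a copper bowl in the packed tote, 52 mm high, 92 mm across; its mouth is 71 mm above the underside of the tote's feet, so that a tote nested here would come down on it. Leave it alone.
- bowl1_rim (a point): Centre of the mouth of the second such bowl.
- hammer_mid (a point): Middle of a 240 mm hammer that lies on the far side of the bench, 26 mm high. Leave it alone.
- cup_mid (a point): Middle of a copper cup, 72 mm across, 70 mm high, on the far side of the bench. Leave it alone.
- rivet_tin_mid (a point): Middle of a steel rivet tin, 66 mm across, 85 mm high, on the far side of the bench. Leave it alone.
Mind the look-alikes: they are no part of the job. Leave any black look-alike of the part that bears bowl1_rim alone. What is shaped like the part that bears bowl0_rim but blue is not meant.

How it is judged:
By the outcome, as a careful person would: the job done as asked, in the order asked, and still so for the second after the job is handed in, with the robot touching nothing.
It also fails if it takes over 54 s, if anything falls off the work surface, if the arm or the gripper's body presses on something with over 40 N, if the wrist force passes 120 N, or if a joint passes its speed limit or range.

## Working session

There is one attempt and no reset: what is moved stays moved. The work goes in short steps, Python scripts to look and compute and a tool call to move; the robot and the scene stay as the last step left them, time stands still between calls to the robot, and variables do not carry over. Pictures are saved under pics/ and viewed, about 8 in all and at most 12, crops included, and the job is handed in when it is done.

Besides the shell and the picture viewer there is one more tool, called after ">>>" as name(argument=value, ...) on one line, values as JSON. carry_out: Moves the arm, as the interface text tells. Its arguments: {"type":"object","properties":{"targets":{"type":"array"},"grip_force":{"type":"number"}},"required":["targets"]}

```bash
mkdir -p pics; ls; cat > h.py <<'E'
import numpy as np, cv2
from rig import ctrl, viewer, finish_job
def info(n):
    c=viewer.camera_info(n); return c,np.array(c["R"]),np.array(c["t"])
def ray(n,u,v,z,ci=None):
    c,R,t=ci or info(n)
    d=R.T@np.array([(u-c["cx"])/c["fx"],(v-c["cy"])/c["fy"],1]); o=-R.T@t
    return o+d*(z-o[2])/d[2]
def proj(n,X,ci=None):
    c,R,t=ci or info(n); p=R@np.array(X,float)+t
    return np.array([c["fx"]*p[0]/p[2]+c["cx"],c["fy"]*p[1]/p[2]+c["cy"]])
E
python3 - <<'E'
from h import *
s=ctrl.sense(); print({k:np.round(v,3) for k,v in s.items()})
for n in("scene","top"):
    im=viewer.capture(n); cv2.imwrite(f"pics/{n}0.png",im)
    c,R,t=info(n); print(n,c["fx"],c["cx"],c["cy"],np.round(-R.T@t),np.round(R,2).tolist())
a=cv2.imread("pics/scene0.png");b=cv2.imread("pics/top0.png")
cv2.imwrite("pics/top0b.png",cv2.resize(b,(800,600),interpolation=cv2.INTER_CUBIC))
E
```

```text
pics
{'time_s': np.float64(0.0), 'joints': array([-1.443,  0.313,  1.498,  0.   ,  1.331, -0.223]), 'dq': array([-0.001,  0.001, -0.   , -0.002, -0.001,  0.001]), 'tau': array([-1.0000e-03, -4.1227e+01, -2.5974e+01, -0.0000e+00,  4.0000e-03,
        0.0000e+00]), 'eef_pos': array([ 180.357, -492.747,  230.713]), 'ee_rot': array([ 0.123,  0.696,  0.124, -0.696]), 'force': array([-0.483,  0.405,  0.238]), 'wrist_torque': array([-0.004, -0.011,  0.007]), 'grip_width': np.float64(0.999)}
scene 425.13737233027064 248.3721226676324 188.1119133545781 [1146.  384. 1165.] [[-0.61, 0.79, 0.01], [0.65, 0.51, -0.56], [-0.45, -0.34, -0.83]]
top 392.3619419809828 251.16430212280648 188.97354758356616 [ 503.  -65. 1320.] [[-0.0, -1.0, -0.01], [-1.0, 0.01, -0.09], [0.09, 0.01, -1.0]]
```

View pics/top0b.png

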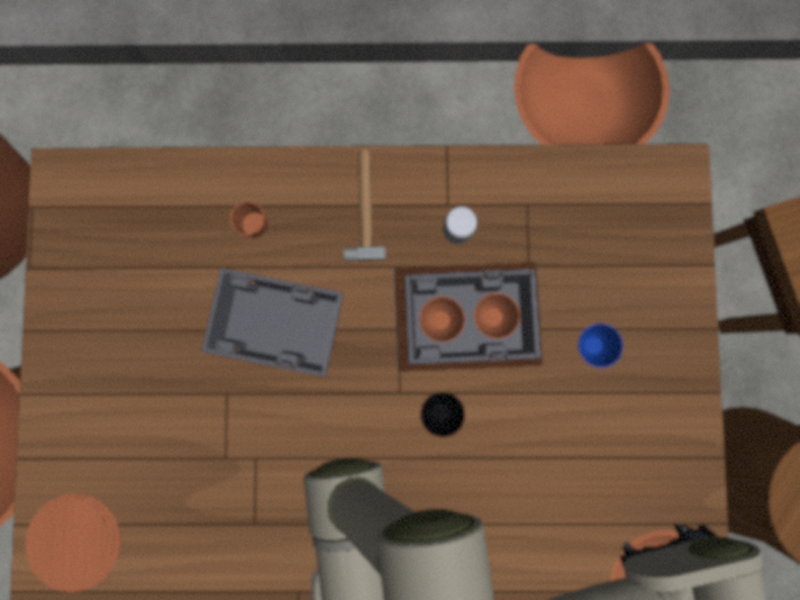

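View pics/scene0.png

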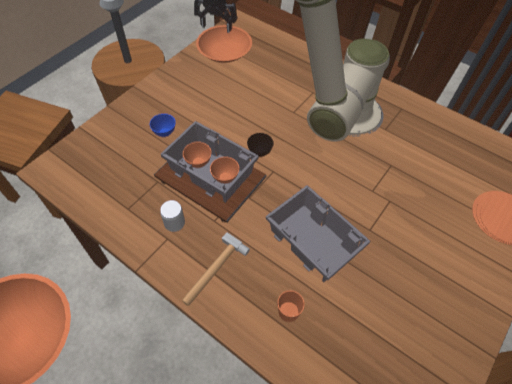

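The top view shows two candidate totes: the plain grey one at (272,322) is the empty tote, and the one at (470,317) with copper bowls on the dark board is the packed tote. The look-alikes are the black bowl (442,414), the blue bowl (600,345), and the cup (249,219) and tin (461,223). In both totes the clip tabs (303,293 and 492,280) sit on the right-hand part, so both +y axes point about world +y and a half turn is needed.

```bash
cat > m.py <<'E'
from h import *
im=cv2.imread("pics/top0.png"); hsv=cv2.cvtColor(im,cv2.COLOR_BGR2HSV)
m=((hsv[...,1]<75)&(hsv[...,2]<170)).astype(np.uint8)*255
for nm,(x0,x1,y0,y1),z in(("empty",(120,228,160,250),100),("packed",(255,352,165,240),140)):
    k=np.zeros_like(m);k[y0:y1,x0:x1]=m[y0:y1,x0:x1]
    k=cv2.morphologyEx(k,cv2.MORPH_OPEN,np.ones((3,3)))
    cs,_=cv2.findContours(k,0,2); c=max(cs,key=cv2.contourArea)
    ci=info("top"); P=np.array([ray("top",*p,z,ci)[:2] for p in c[:,0].astype(float)],np.float32)
    r=cv2.minAreaRect(P); print(nm,np.round(r[0],1),np.round(r[1],1),round(r[2],1))
E
python3 m.py
python3 - <<'E'
import cv2
im=cv2.imread("pics/top0.png")[160:250,120:360]
cv2.imwrite("pics/crop1.png",cv2.resize(im,(800,300),interpolation=cv2.INTER_CUBIC))
E
```

```text
empty [556.8 186. ] [255.8 174.3] 78.0
packed [ 564.4 -207.1] [175.  256.2] 2.3
```

View pics/crop1.png

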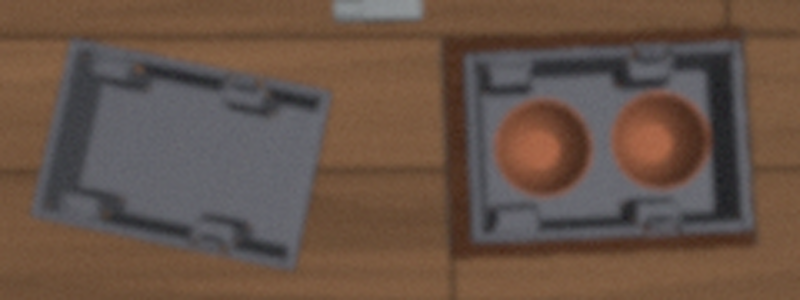

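The crop confirms the choice: the empty tote is on the left, the packed tote with bowls on the board is on the right, and both have their clip pockets to the right of the middle. The measured sizes (256x174) match the given 252x172. Next I work out the wrist and camera geometry and where to look from.

```bash
python3 - <<'E'
from h import *
from scipy.spatial.transform import Rotation as Ro
s=ctrl.sense(); w,x,y,z=s["ee_rot"]; T=Ro.from_quat([x,y,z,w]).as_matrix(); p=np.array(s["eef_pos"])
print("tool axes cols\n",T.round(3), "yaw of tool y",np.degrees(np.arctan2(T[1,1],T[0,1])))
c,R,t=info("wrist"); o=-R.T@t
print("cam in tool",(T.T@(o-p)).round(1),"cam axes in tool (rows)\n",(R@T).round(3),c["fx"],c["cx"],c["cy"])
for n,u,v,z in(("cup",249,219,35),("hamhead",364,253,26),("tin",461,223,85),("black",442,414,40),("blue",600,345,40)):
    print(n,ray("top",u/1.5625,v/1.5625,z).round())
E
```

```text
tool axes cols
 [[-0.     0.344 -0.939]
 [ 0.001 -0.939 -0.344]
 [-1.    -0.001 -0.   ]] yaw of tool y -69.89773861406523
cam in tool [-1.424e+02  1.000e-01 -7.140e+01] cam axes in tool (rows)
 [[-0.002  1.     0.001]
 [-0.281 -0.001  0.96 ]
 [ 0.96   0.002  0.281]] 287.46007629766706 255.27056523327062 191.99222749706777
cup [778. 251.  35.]
hamhead [705.   6.  26.]
tin [ 756. -195.   85.]
black [ 367. -155.   40.]
blue [ 507. -484.   40.]
```

>>> carry_out(targets=[{"x": 0.048, "y": 0.036, "z": 0.0, "az": -0.06}, {"x": 0.096, "y": 0.072, "az": -0.12}, {"x": 0.144, "y": 0.108, "az": -0.18}, {"x": 0.192, "y": 0.143, "az": -0.25}, {"x": 0.24, "y": 0.179, "az": -0.311}])

```text
invalid input at $.targets[0]: expected keys x, y, z, ax, ay, az, hand
```

>>> carry_out(targets=[{"x": 0.048, "y": 0.036}, {"x": 0.096, "y": 0.072}, {"x": 0.144, "y": 0.107}, {"x": 0.144, "y": 0.107}, {"x": 0.144, "y": 0.107}])

```text
invalid input at $.targets[0]: expected keys x, y, z, ax, ay, az, hand
```

```bash
python3 - <<'E'
from h import *
s=ctrl.sense(); print(s["time_s"],np.round(s["eef_pos"],1),np.abs(s["dq"]).max())
import pickle
ci=info("wrist"); im=viewer.capture("wrist"); pickle.dump(ci,open("pk.pkl","wb")); cv2.imwrite("pics/wp.png",im)
for z,P in((140,(564.4,-207.1)),): print(proj("wrist",(*P,z),ci))
E
```

```text
0.1 [ 180.4 -492.8  230.8] 0.0028486466490458507
[ -87.2933706  -900.55806467]
```

View pics/wp.png

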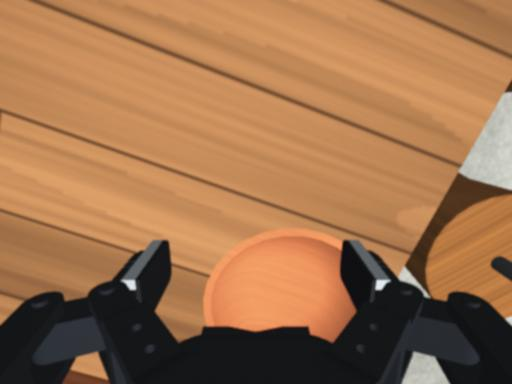

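The move was refused because every key must be present, and that look only showed the start view (copper dish below, fingers filling rows >240). I will put the camera straight above the tote instead, so the fingers don't hide it.

>>> carry_out(targets=[{"x": 0.042, "y": 0.038, "z": 0.004, "ax": 0, "ay": 0, "az": -0.06, "hand": 1}, {"x": 0.084, "y": 0.076, "z": 0.008, "ax": 0, "ay": 0, "az": -0.12, "hand": 1}, {"x": 0.126, "y": 0.114, "z": 0.012, "ax": 0, "ay": 0, "az": -0.18, "hand": 1}, {"x": 0.168, "y": 0.152, "z": 0.016, "ax": 0, "ay": 0, "az": -0.25, "hand": 1}, {"x": 0.21, "y": 0.19, "z": 0.018, "ax": 0, "ay": 0, "az": -0.311, "hand": 1}])

```text
time_s: 0.78
eef_pos: [391.5, -301.6, 249.4]
ee_rot: [0.013, 0.707, 0.013, -0.707]
force: [0.0, -0.7, -0.6]
grip_width: 0.995
```

>>> carry_out(targets=[{"x": 0.042, "y": 0.038, "z": 0, "ax": 0, "ay": 0, "az": 0, "hand": 1}, {"x": 0.084, "y": 0.076, "z": 0, "ax": 0, "ay": 0, "az": 0, "hand": 1}, {"x": 0.103, "y": 0.093, "z": 0, "ax": 0, "ay": 0, "az": 0, "hand": 1}, {"x": 0.103, "y": 0.093, "z": 0, "ax": 0, "ay": 0, "az": 0, "hand": 1}, {"x": 0.103, "y": 0.093, "z": 0, "ax": 0, "ay": 0, "az": 0, "hand": 1}])

```text
time_s: 1.4
eef_pos: [492.9, -210.5, 249.1]
ee_rot: [-0.014, -0.707, -0.014, 0.707]
force: [-0.0, -0.0, -0.4]
grip_width: 0.997
```

```bash
python3 - <<'E'
from h import *
s=ctrl.sense(); print(s["time_s"],np.round(s["eef_pos"],1),np.abs(s["dq"]).max())
import pickle
ci=info("wrist"); im=viewer.capture("wrist"); pickle.dump(ci,open("pk.pkl","wb")); cv2.imwrite("pics/wp.png",im)
for z,P in((140,(564.4,-207.1)),): print(proj("wrist",(*P,z),ci))
E
```

```text
1.4 [ 492.9 -210.5  249.1] 0.013825893639780243
[253.9355851  107.86841901]
```

View pics/wp.png

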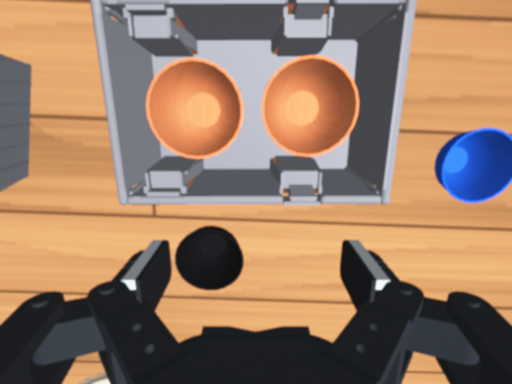

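The packed tote is fully in view: rim corners at about (95,0), (413,0), (122,204), (392,204), clip pockets on the right at u≈300, plain pockets on the left at u≈160, bowls at (195,107) and (310,105). Its +y therefore points left, as assumed. I fit its rim edges, then go to the empty tote for the same view.

```bash
cat > rim.py <<'E'
from h import *
import pickle,sys
def edges(fn,ci,z,c0,yaw,dbg=False):
    """outer rim edges: saturation step along scan lines about expected edge; returns tote centre, yaw, sizes"""
    im=cv2.GaussianBlur(cv2.imread(fn),(3,3),0)
    sat=cv2.cvtColor(im,cv2.COLOR_BGR2HSV)[...,1].astype(np.float32)
    th=np.radians(yaw); ex=np.array([np.cos(th),np.sin(th)]); ey=np.array([-ex[1],ex[0]])
    out={}
    for nm,n,tv,h,L in(("+x",ex,ey,86,100),("-x",-ex,ey,86,100),("+y",ey,ex,126,70),("-y",-ey,ex,126,70)):
        pts=[]
        for a in np.linspace(-L,L,41):
            ds=np.arange(-14,14,.25)
            X=[(*(c0+n*(h+d)+tv*a),z) for d in ds]
            uv=np.array([proj("",x,ci) for x in X],np.float32)
            if uv.min()<1 or uv[:,0].max()>510 or uv[:,1].max()>230: continue
            s=cv2.remap(sat,uv[None,:,0],uv[None,:,1],1)[0]
            g=np.convolve(s,[1]*6+[-1]*6,"same"); g[:8]=0;g[-8:]=0
            k=g.argmax()
            if g[k]>150: pts.append((a,h+ds[k]))
        pts=np.array(pts)
        if len(pts)<6: out[nm]=None; continue
        p=np.polyfit(*pts.T,1)
        for _ in range(3):
            r=pts[:,1]-np.polyval(p,pts[:,0]); k=abs(r)<max(1,1.5*np.median(abs(r))); p=np.polyfit(*pts[k].T,1)
        out[nm]=(p[1],np.degrees(np.arctan(p[0])),k.sum(),r[k].std())
        print(nm,np.round(out[nm],2))
    return out
E
python3 - <<'E'
from rim import *
ci=pickle.load(open("pk.pkl","rb"))
edges("pics/wp.png",ci,140,np.array([564.4,-207.1]),2.3)
c,R,t=ci; print((-R.T@t).round(1))
E
```

```text
-x [85.28 -0.09 40.    0.38]
+y [ 1.2503e+02 -3.0000e-02  4.1000e+01  8.0000e-02]
-y [ 1.2445e+02 -3.0000e-02  4.1000e+01  1.3000e-01]
[ 564.4 -207.8  391.4]
```

>>> carry_out(targets=[{"x": 0.0, "y": 0.06, "z": 0, "ax": 0, "ay": 0, "az": -0.04, "hand": 1}, {"x": 0.0, "y": 0.12, "z": 0, "ax": 0, "ay": 0, "az": -0.08, "hand": 1}, {"x": 0.0, "y": 0.18, "z": 0, "ax": 0, "ay": 0, "az": -0.12, "hand": 1}, {"x": 0.0, "y": 0.24, "z": -0.01, "ax": 0, "ay": 0, "az": -0.18, "hand": 1}, {"x": 0.0, "y": 0.3, "z": -0.02, "ax": 0, "ay": 0, "az": -0.25, "hand": 1}])

```text
time_s: 2.08
eef_pos: [493.1, 90.8, 229.4]
ee_rot: [-0.076, 0.703, -0.076, -0.703]
force: [1.3, -0.5, 0.4]
grip_width: 1.002
```

>>> carry_out(targets=[{"x": -0.003, "y": 0.06, "z": -0.01, "ax": 0, "ay": 0, "az": 0, "hand": 1}, {"x": -0.003, "y": 0.111, "z": -0.02, "ax": 0, "ay": 0, "az": 0, "hand": 1}, {"x": -0.003, "y": 0.111, "z": -0.02, "ax": 0, "ay": 0, "az": 0, "hand": 1}, {"x": -0.003, "y": 0.111, "z": -0.02, "ax": 0, "ay": 0, "az": 0, "hand": 1}])

```text
time_s: 2.58
eef_pos: [490.6, 199.8, 209.5]
ee_rot: [-0.074, 0.703, -0.075, -0.703]
force: [-0.4, 0.2, 0.4]
grip_width: 1.001
```

```bash
python3 - <<'E'
from rim import *
s=ctrl.sense(); print(s["time_s"],np.round(s["eef_pos"],1),np.abs(s["dq"]).max())
ci=info("wrist"); im=viewer.capture("wrist"); pickle.dump(ci,open("em.pkl","wb")); cv2.imwrite("pics/we.png",im)
edges("pics/we.png",ci,100,np.array([556.8,186.]),-12)
E
```

```text
2.575 [490.6 199.8 209.5] 0.017391783334578068
-x [ 8.553e+01 -3.000e-02  4.000e+01  4.300e-01]
+y [125.47   0.17  41.     0.13]
-y [124.02  -0.2   41.     0.14]
```

View pics/we.png

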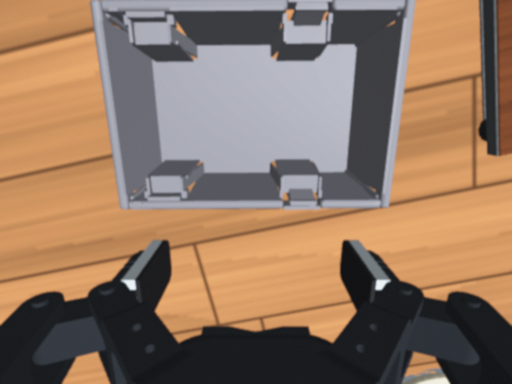

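The wrist view agrees with the top camera to about 0.7 mm: empty centre ≈ (556.5,186.8) at yaw −11.9°, packed ≈ (564.2,−206.8) at yaw 2.27°. In this view the empty tote's clip pockets (u≈300) are again on the right, so its +y points left. A wrist-camera bias would count double after the half turn, so I take one look from the opposite heading to cancel it.

>>> carry_out(targets=[{"x": 0.008, "y": -0.002, "z": 0, "ax": 0, "ay": 0, "az": 0.18, "hand": 1}, {"x": 0.016, "y": -0.004, "z": 0, "ax": 0, "ay": 0, "az": 0.36, "hand": 1}, {"x": 0.024, "y": -0.006, "z": 0, "ax": 0, "ay": 0, "az": 0.54, "hand": 1}, {"x": 0.032, "y": -0.008, "z": 0, "ax": 0, "ay": 0, "az": 0.72, "hand": 1}, {"x": 0.04, "y": -0.01, "z": 0, "ax": 0, "ay": 0, "az": 0.9, "hand": 1}])

```text
time_s: 3.25
eef_pos: [531.1, 189.1, 209.7]
ee_rot: [0.24, 0.665, 0.24, -0.665]
force: [0.5, -0.1, -0.2]
grip_width: 1.001
```

>>> carry_out(targets=[{"x": 0.008, "y": -0.002, "z": 0, "ax": 0, "ay": 0, "az": 0.18, "hand": 1}, {"x": 0.016, "y": -0.004, "z": 0, "ax": 0, "ay": 0, "az": 0.36, "hand": 1}, {"x": 0.024, "y": -0.006, "z": 0, "ax": 0, "ay": 0, "az": 0.54, "hand": 1}, {"x": 0.032, "y": -0.008, "z": 0, "ax": 0, "ay": 0, "az": 0.72, "hand": 1}, {"x": 0.04, "y": -0.01, "z": 0, "ax": 0, "ay": 0, "az": 0.9, "hand": 1}])

```text
time_s: 3.88
eef_pos: [571.1, 179.0, 209.8]
ee_rot: [0.506, 0.495, 0.505, -0.494]
force: [-0.6, 0.8, -0.4]
grip_width: 1.002
```

>>> carry_out(targets=[{"x": 0.008, "y": -0.002, "z": 0, "ax": 0, "ay": 0, "az": 0.18, "hand": 1}, {"x": 0.016, "y": -0.004, "z": 0, "ax": 0, "ay": 0, "az": 0.36, "hand": 1}, {"x": 0.024, "y": -0.006, "z": 0, "ax": 0, "ay": 0, "az": 0.54, "hand": 1}, {"x": 0.032, "y": -0.008, "z": 0, "ax": 0, "ay": 0, "az": 0.72, "hand": 1}, {"x": 0.04, "y": -0.01, "z": 0, "ax": 0, "ay": 0, "az": 0.9, "hand": 1}])

```text
time_s: 4.5
eef_pos: [611.0, 168.8, 209.8]
ee_rot: [0.67, 0.225, 0.67, -0.225]
force: [0.0, 0.0, -0.6]
grip_width: 0.997
```

>>> carry_out(targets=[{"x": 0.015, "y": 0.002, "z": 0, "ax": 0, "ay": 0, "az": 0.18, "hand": 1}, {"x": 0.015, "y": 0.002, "z": 0, "ax": 0, "ay": 0, "az": 0.36, "hand": 1}, {"x": 0.015, "y": 0.002, "z": 0, "ax": 0, "ay": 0, "az": 0.442, "hand": 1}, {"x": 0.015, "y": 0.002, "z": 0, "ax": 0, "ay": 0, "az": 0.442, "hand": 1}, {"x": 0.015, "y": 0.002, "z": 0, "ax": 0, "ay": 0, "az": 0.442, "hand": 1}])

```text
time_s: 5.12
eef_pos: [625.6, 172.0, 209.5]
ee_rot: [0.703, 0.075, 0.703, -0.075]
force: [0.8, -0.3, -0.4]
grip_width: 1.0
```

```bash
python3 - <<'E'
from rim import *
s=ctrl.sense(); print(s["time_s"],np.round(s["eef_pos"],1),s["joints"].__class__,np.round(s["joints"],2),np.abs(s["dq"]).max())
ci=info("wrist"); im=viewer.capture("wrist"); pickle.dump(ci,open("em2.pkl","wb")); cv2.imwrite("pics/we2.png",im)
edges("pics/we2.png",ci,100,np.array([556.8,186.]),-12)
E
```

```text
5.125 [625.6 172.  209.5] <class 'numpy.ndarray'> [ 0.09  0.61  1.11 -0.    1.42 -1.27] 0.009007441876477182
+x [84.81 -0.31 41.    0.42]
+y [1.2549e+02 1.5000e-01 4.1000e+01 1.1000e-01]
-y [ 1.2402e+02 -2.2000e-01  4.1000e+01  1.2000e-01]
```

Both headings give the same offset along y, so the camera bias there is negligible. The empty tote is at (556.6,186.8), yaw −11.8°; the packed one is at (564.3,−206.8), yaw 2.3°. I grasp the +x rim at (640.5,189.7), with the TCP going down to z≈73 and the tool turned −1.567 rad.

>>> carry_out(targets=[{"x": 0.003, "y": 0.004, "z": 0, "ax": 0, "ay": 0, "az": -0.18, "hand": 1}, {"x": 0.006, "y": 0.008, "z": 0, "ax": 0, "ay": 0, "az": -0.36, "hand": 1}, {"x": 0.009, "y": 0.012, "z": 0, "ax": 0, "ay": 0, "az": -0.54, "hand": 1}, {"x": 0.012, "y": 0.015, "z": 0, "ax": 0, "ay": 0, "az": -0.72, "hand": 1}, {"x": 0.0149, "y": 0.0177, "z": 0, "ax": 0, "ay": 0, "az": -0.9, "hand": 1}])

```text
time_s: 5.8
eef_pos: [640.4, 190.5, 209.3]
ee_rot: [0.6, 0.375, 0.6, -0.375]
force: [-0.2, -1.1, -0.5]
grip_width: 0.997
```

>>> carry_out(targets=[{"x": 0, "y": 0, "z": -0.01, "ax": 0, "ay": 0, "az": -0.18, "hand": 1}, {"x": 0, "y": 0, "z": -0.02, "ax": 0, "ay": 0, "az": -0.36, "hand": 1}, {"x": 0, "y": 0, "z": -0.03, "ax": 0, "ay": 0, "az": -0.54, "hand": 1}, {"x": 0, "y": 0, "z": -0.04, "ax": 0, "ay": 0, "az": -0.667, "hand": 1}, {"x": 0, "y": 0, "z": -0.06, "ax": 0, "ay": 0, "az": -0.667, "hand": 1}])

```text
time_s: 6.42
eef_pos: [640.7, 190.5, 149.7]
ee_rot: [0.446, 0.55, 0.445, -0.549]
force: [0.7, 0.0, 1.0]
grip_width: 1.001
```

>>> carry_out(targets=[{"x": 0, "y": 0, "z": -0.035, "ax": 0, "ay": 0, "az": 0, "hand": 1}, {"x": 0, "y": 0, "z": -0.0765, "ax": 0, "ay": 0, "az": 0, "hand": 1}, {"x": 0, "y": 0, "z": -0.0765, "ax": 0, "ay": 0, "az": 0, "hand": 1}])

```text
time_s: 6.8
eef_pos: [638.7, 190.2, 70.0]
ee_rot: [-0.445, -0.547, -0.447, 0.551]
force: [-0.0, -0.1, -0.1]
grip_width: 0.999
```

```bash
python3 - <<'E'
from h import *
from scipy.spatial.transform import Rotation as Ro
s=ctrl.sense(); w,x,y,z=s["ee_rot"]; T=Ro.from_quat([x,y,z,w]).as_matrix()
print(s["time_s"],s["eef_pos"].round(1),np.degrees(np.arctan2(T[1,1],T[0,1])),s["force"].round(1))
im=viewer.capture("wrist"); cv2.imwrite("pics/g0.png",im)
E
```

```text
6.8 [638.7 190.2  70. ] -11.860282665090482 [-0.  -0.1 -0.1]
```

View pics/g0.png

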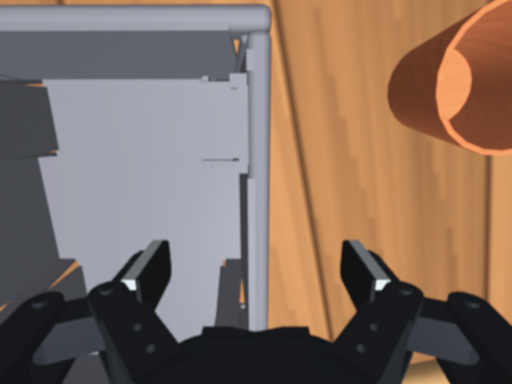

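The lip (u≈258) runs centred between the open fingers, the near pocket is well ahead of them, and the cup at (450,80) is clear. I raise 3 mm, shift 1.5 mm outwards and close.

>>> carry_out(targets=[{"x": 0.0015, "y": 0, "z": 0.003, "ax": 0, "ay": 0, "az": 0, "hand": 1}, {"x": 0.0015, "y": 0, "z": 0.003, "ax": 0, "ay": 0, "az": 0, "hand": -1}, {"x": 0.0015, "y": 0, "z": 0.003, "ax": 0, "ay": 0, "az": 0, "hand": -1}, {"x": 0.0015, "y": 0, "z": 0.003, "ax": 0, "ay": 0, "az": 0, "hand": -1}, {"x": 0.0015, "y": 0, "z": 0.003, "ax": 0, "ay": 0, "az": 0, "hand": -1}], grip_force=60)

```text
time_s: 7.48
eef_pos: [641.6, 190.7, 75.8]
ee_rot: [-0.446, -0.549, -0.446, 0.549]
force: [-1.4, -0.2, 0.7]
grip_width: 0.143
```

>>> carry_out(targets=[{"x": 0, "y": 0, "z": 0, "ax": 0, "ay": 0, "az": 0, "hand": -1}, {"x": 0, "y": 0, "z": 0, "ax": 0, "ay": 0, "az": 0, "hand": -1}, {"x": 0, "y": 0, "z": 0.005, "ax": 0, "ay": 0, "az": 0, "hand": -1}, {"x": 0, "y": 0, "z": 0.012, "ax": 0, "ay": 0, "az": 0, "hand": -1}, {"x": 0, "y": 0, "z": 0.02, "ax": 0, "ay": 0, "az": 0, "hand": -1}], grip_force=110)

```text
time_s: 8.1
eef_pos: [642.0, 190.5, 95.8]
ee_rot: [0.446, 0.549, 0.446, -0.549]
force: [0.0, -0.2, -4.6]
grip_width: 0.084
```

```bash
python3 - <<'E'
from h import *
s=ctrl.sense()
print(s["time_s"],s["eef_pos"].round(1),s["force"].round(1),s["wrist_torque"].round(2),s["grip_width"])
im=viewer.capture("wrist"); cv2.imwrite("pics/g1.png",im)
a=viewer.capture("scene"); cv2.imwrite("pics/g1s.png",np.hstack([cv2.resize(im,(400,300)),cv2.resize(a[120:320,200:440],(400,333))[:300]]))
E
```

```text
8.1 [642.  190.5  95.8] [ 0.  -0.2 -4.6] [ 0.04 -0.39 -0.03] 0.08439320790466609
```

View pics/g1s.png

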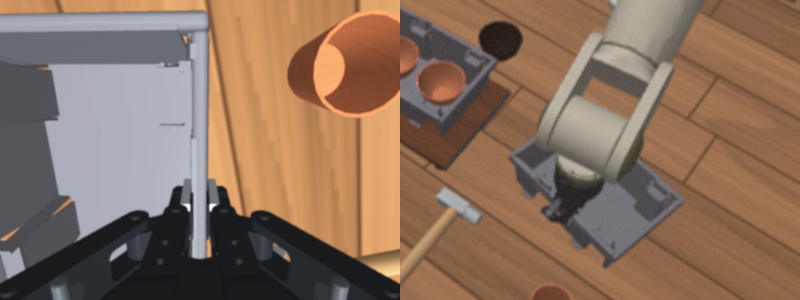

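Grasp holds: 4.6 N carried, tote clear of the bench, cup and hammer clear. Now I lift it high, then carry it over and half round in steps.

>>> carry_out(targets=[{"x": 0, "y": 0, "z": 0.03, "ax": 0, "ay": 0, "az": 0, "hand": -1}, {"x": 0, "y": 0, "z": 0.07, "ax": 0, "ay": 0, "az": 0, "hand": -1}, {"x": 0, "y": 0, "z": 0.11, "ax": 0, "ay": 0, "az": 0, "hand": -1}, {"x": -0.004, "y": -0.012, "z": 0.15, "ax": 0, "ay": 0, "az": -0.07, "hand": -1}, {"x": -0.012, "y": -0.035, "z": 0.18, "ax": 0, "ay": 0, "az": -0.215, "hand": -1}])

```text
time_s: 8.82
eef_pos: [629.9, 155.7, 277.2]
ee_rot: [0.384, 0.594, 0.383, -0.593]
force: [-0.3, -0.3, -5.2]
grip_width: 0.089
```

>>> carry_out(targets=[{"x": -0.009, "y": -0.025, "z": 0, "ax": 0, "ay": 0, "az": -0.17, "hand": -1}, {"x": -0.018, "y": -0.05, "z": 0, "ax": 0, "ay": 0, "az": -0.34, "hand": -1}, {"x": -0.027, "y": -0.075, "z": 0, "ax": 0, "ay": 0, "az": -0.51, "hand": -1}, {"x": -0.036, "y": -0.1, "z": 0, "ax": 0, "ay": 0, "az": -0.68, "hand": -1}, {"x": -0.045, "y": -0.125, "z": 0, "ax": 0, "ay": 0, "az": -0.85, "hand": -1}])

```text
time_s: 9.45
eef_pos: [584.4, 29.7, 275.6]
ee_rot: [-0.104, -0.699, -0.103, 0.7]
force: [0.8, -0.1, -4.0]
grip_width: 0.088
```

>>> carry_out(targets=[{"x": -0.009, "y": -0.025, "z": 0, "ax": 0, "ay": 0, "az": -0.17, "hand": -1}, {"x": -0.018, "y": -0.05, "z": 0, "ax": 0, "ay": 0, "az": -0.34, "hand": -1}, {"x": -0.027, "y": -0.075, "z": 0, "ax": 0, "ay": 0, "az": -0.51, "hand": -1}, {"x": -0.036, "y": -0.1, "z": 0, "ax": 0, "ay": 0, "az": -0.68, "hand": -1}, {"x": -0.045, "y": -0.125, "z": 0, "ax": 0, "ay": 0, "az": -0.85, "hand": -1}])

```text
time_s: 10.07
eef_pos: [539.3, -95.3, 275.5]
ee_rot: [0.194, -0.68, 0.194, 0.68]
force: [0.6, -0.4, -4.4]
grip_width: 0.091
```

>>> carry_out(targets=[{"x": -0.01, "y": -0.025, "z": 0, "ax": 0, "ay": 0, "az": -0.17, "hand": -1}, {"x": -0.02, "y": -0.05, "z": 0, "ax": 0, "ay": 0, "az": -0.34, "hand": -1}, {"x": -0.03, "y": -0.075, "z": 0, "ax": 0, "ay": 0, "az": -0.51, "hand": -1}, {"x": -0.04, "y": -0.1, "z": 0, "ax": 0, "ay": 0, "az": -0.68, "hand": -1}, {"x": -0.048, "y": -0.12, "z": 0, "ax": 0, "ay": 0, "az": -0.82, "hand": -1}])

```text
time_s: 10.7
eef_pos: [491.1, -215.3, 275.5]
ee_rot: [0.449, -0.546, 0.449, 0.547]
force: [0.5, 0.1, -4.0]
grip_width: 0.089
```

>>> carry_out(targets=[{"x": -0.008, "y": -0.017, "z": 0, "ax": 0, "ay": 0, "az": -0.16, "hand": -1}, {"x": -0.008, "y": -0.017, "z": 0, "ax": 0, "ay": 0, "az": -0.16, "hand": -1}, {"x": -0.008, "y": -0.017, "z": 0, "ax": 0, "ay": 0, "az": -0.16, "hand": -1}])

```text
time_s: 11.08
eef_pos: [483.8, -230.9, 275.6]
ee_rot: [0.489, -0.51, 0.489, 0.511]
force: [-0.3, 0.2, -3.7]
grip_width: 0.088
```

```bash
cat > st.py <<'E'
from h import *
from scipy.spatial.transform import Rotation as Ro
def st():
    s=ctrl.sense(); w,x,y,z=s["ee_rot"]; T=Ro.from_quat([x,y,z,w]).as_matrix()
    print(s["time_s"],s["eef_pos"].round(1),"yaw",np.degrees(np.arctan2(T[1,1],T[0,1])).round(2),"tilt",T[:,0].round(3),"F",s["force"].round(1),s["wrist_torque"].round(2),"g",round(float(s["grip_width"]),3))
E
python3 - <<'E'
from st import *
st()
a=viewer.capture("wrist"); cv2.imwrite("pics/h_w.png",a)
a=viewer.capture("scene"); cv2.imwrite("pics/h_s.png",a)
b=viewer.capture("top"); cv2.imwrite("pics/h_t.png",b)
cv2.imwrite("pics/h.png",np.hstack([cv2.resize(a[60:240,100:300],(444,400)),cv2.resize(b[150:250,250:340],(356,400),interpolation=cv2.INTER_CUBIC)]))
E
```

```text
11.075 [ 483.8 -230.9  275.6] yaw -177.56 tilt [-0.001  0.    -1.   ] F [-0.3  0.2 -3.7] [-0.09  0.34  0.01] g 0.088
```

View pics/h.png

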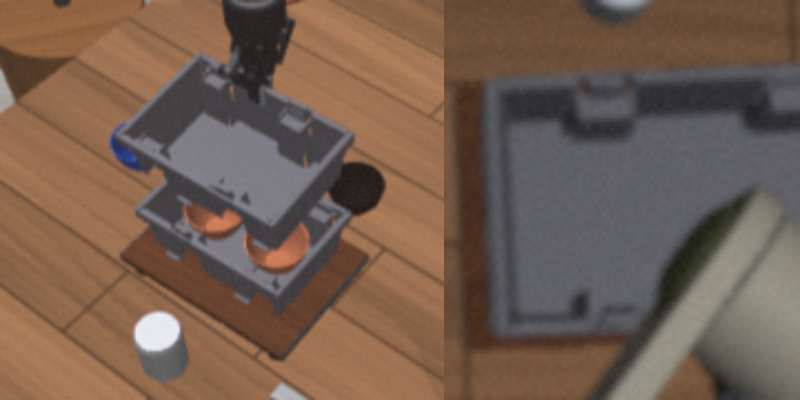

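The tote hangs about level over the packed one: scene view shows its clip tabs at the blue-bowl end, as wanted for a half turn, with its feet over the rim and bowls below untouched. I check the held pose numerically, with droop and slip from the wrist view and alignment from the top view.

```bash
python3 - <<'E'
from rim import *
from scipy.spatial.transform import Rotation as Ro
s=ctrl.sense(); w,x,y,z=s["ee_rot"]; T=Ro.from_quat([x,y,z,w]).as_matrix(); p=s["eef_pos"]
c,R,t=info("wrist"); Rt=R@T; tt=R@p+t   # cam<-tool
def at(p,yaw):
    e=np.array([np.cos(np.radians(yaw)),np.sin(np.radians(yaw)),0]); d=np.array([0,0,-1.]); T=np.stack([d,e,np.cross(d,e)],1)
    R2=Rt@T.T; return c,R2,tt-R2@np.array(p)
print("g0 level");   edges("pics/g0.png",at((638.7,190.2,70.0),-11.86),100,np.array([556.6,186.8]),-11.82)
yaw=182.44; e=np.radians(yaw); X=np.array([np.cos(e),np.sin(e)]);Y=np.array([-X[1],X[0]])
c0=p[:2]-81.5*X-21.2*Y; print("held centre by tool",c0)
print("held wrist"); edges("pics/h_w.png",(c,R,t),p[2]+24.2,c0,yaw)
print("held top");   edges("pics/h_t.png",info("top"),p[2]+24.2,c0,yaw)
print("packed top"); edges("pics/top0.png",info("top"),140,np.array([564.3,-206.8]),2.3)
print("empty top"); edges("pics/top0.png",info("top"),100,np.array([556.6,186.8]),-11.82)
E
```

```text
g0 level
+x [85. -0. 12.  0.]
held centre by tool [ 564.48923903 -206.15213607]
held wrist
+x [8.612e+01 9.000e-02 1.200e+01 6.000e-02]
held top
-x [84.39 -0.22  6.    0.17]
+y [125.47   1.14   7.     0.38]
-y [128.73   0.16  37.     0.49]
packed top
+x [87.44 -0.37  7.    0.34]
+y [127.69   0.24  29.     0.54]
empty top
```

```bash
sed -i 's/def edges(fn,ci,z,c0,yaw,dbg=False)/def edges(fn,ci,z,c0,yaw,W=14,w=6,g0=150,vmax=230)/; s/np.arange(-14,14,.25)/np.arange(-W,W,.25)/; s/max()>230/max()>vmax/; s/\[1\]\*6+\[-1\]\*6/[1]*w+[-1]*w/; s/g\[:8\]=0;g\[-8:\]=0/g[:w+2]=0;g[-w-2:]=0/; s/g\[k\]>150/g[k]>g0/' rim.py
python3 - <<'E'
from rim import *
from scipy.spatial.transform import Rotation as Ro
s=ctrl.sense(); w,x,y,z=s["ee_rot"]; T=Ro.from_quat([x,y,z,w]).as_matrix(); p=s["eef_pos"]
c,R,t=info("wrist"); Rt=R@T; tt=R@p+t
def at(p,yaw):
    e=np.array([np.cos(np.radians(yaw)),np.sin(np.radians(yaw)),0]); d=np.array([0,0,-1.]); T=np.stack([d,e,np.cross(d,e)],1)
    R2=Rt@T.T; return c,R2,tt-R2@np.array(p)
k=dict(W=5,w=4,g0=60)
print("g0 level");   edges("pics/g0.png",at((638.7,190.2,70.0),-11.86),100,np.array([556.6,186.8]),-11.82,**k)
print("g1 lifted");   edges("pics/g1.png",at((642,190.5,95.8),-11.82),120,np.array([556.6,186.8]),-11.82,**k)
yaw=182.44; c0=np.array([564.5,-206.15])
print("held wrist"); edges("pics/h_w.png",(c,R,t),p[2]+24.2,c0,yaw,**k)
k=dict(W=16,w=20,g0=60,vmax=380)
print("held top");   edges("pics/h_t.png",info("top"),p[2]+24.2,c0,yaw,**k)
print("packed top"); edges("pics/top0.png",info("top"),140,np.array([564.3,-206.8]),2.3,**k)
print("empty top"); edges("pics/top0.png",info("top"),100,np.array([556.6,186.8]),-11.82,**k)
E
```

```text
g0 level
+x [85. -0. 12.  0.]
g1 lifted
+x [87.06  0.12 12.    0.09]
held wrist
+x [8.612e+01 9.000e-02 1.200e+01 6.000e-02]
held top
+x [87.56  0.31 14.    0.19]
-x [84.51  0.   41.    0.26]
+y [126.03   0.96  39.     0.26]
-y [129.09   0.36  40.     0.37]
packed top
+x [ 8.801e+01 -2.000e-02  4.100e+01  3.900e-01]
-x [8.805e+01 1.000e-02 4.100e+01 1.900e-01]
+y [1.2823e+02 3.0000e-02 4.1000e+01 1.9000e-01]
-y [ 1.2791e+02 -2.0000e-02  4.1000e+01  3.5000e-01]
empty top
+x [86.55  0.11 40.    0.33]
-x [8.584e+01 2.000e-02 4.100e+01 2.400e-01]
+y [126.18  -0.33  41.     0.26]
-y [127.74  -0.26  41.     0.23]
```

```bash
python3 - <<'E'
from rim import *
g=cv2.imread("pics/h_w.png")
cv2.imwrite("pics/hw2.png",cv2.resize(g,(800,600)))
c,R,t=info("wrist"); p=ctrl.sense()["eef_pos"]; e=np.radians(182.44); X=np.array([np.cos(e),np.sin(e)]);Y=np.array([-X[1],X[0]]); c0=np.array([564.5,-206.15])
for a in(86,40,0,-20):
  for h in(126,117): print(a,h,proj("",(*(c0+a*X+h*Y),p[2]+24.2),(c,R,t)).round(1))
for fn in("g0","g1","h_w"):
  gg=cv2.GaussianBlur(cv2.cvtColor(cv2.imread(f"pics/{fn}.png"),6),(5,1),0).astype(int)
  for u in(20,80,140,200): print(fn,u,gg[0:60:2,u])
E
```

```text
86 126 [268.   12.6]
86 117 [267.7  40.2]
40 126 [141.1  12.8]
40 117 [143.8  40.3]
0 126 [30.8 12.9]
0 117 [36.1 40.4]
-20 126 [-24.4  13. ]
-20 117 [-17.8  40.5]
g0 20 [143 143 124 117 136 149 156 157 159 162 165 159 156 157 157 138 101  97
  98  98  98  98  98  97  98  98  98  97  98  98]
g0 80 [149 149 125 117 137 152 158 160 163 167 168 161 160 160 159 138 101  98
  99  98  99  99 100  99  99  99  99  99  99  98]
g0 140 [148 145 120 117 139 154 160 163 166 170 170 164 162 162 162 135 101  99
  99  99  99 100  99 100 100 100  99 100 100 100]
g0 200 [158 154 120 117 139 156 162 165 168 172 172 167 166 166 165 131 100 100
 100 100 100 100 100 100 100 100  99 100 100 100]
g1 20 [156 156 157 157 156 157 157 157 146 123 144 159 167 169 171 174 171 167
 167 167 150 111 106 106 106 107 106 106 106 107]
g1 80 [163 161 159 154 148 139 131 121 109 131 153 166 171 173 176 178 172 169
 169 166 131 107 107 107 107 107 107 107 107 107]
g1 140 [155 155 155 156 156 157 158 146 121 142 162 171 173 177 180 179 172 171
 172 161 116 107 108 108 107 108 108 108 108 108]
g1 200 [169 168 169 169 168 169 164 127 126 151 169 174 176 181 184 179 177 177
 176 148 109 108 108 108 109 108 108 109 109 108]
h_w 20 [151 151 152 153 154 154 153 153 153 158 180 188 188 185 183 177 169 175
 177 177 169  95  61  61  61  61  61  61  62  61]
h_w 80 [148 148 148 148 147 147 147 147 147 174 188 192 192 189 181 172 174 180
 180 180 143  68  62  62  62  62  62  62  62  62]
h_w 140 [167 167 168 169 169 170 170 168 167 184 194 196 193 186 176 171 182 184
 184 176 100  62  62  63  62  62  62  62  62  62]
h_w 200 [164 164 164 164 164 163 163 163 178 191 199 197 189 179 171 183 194 194
 194 159  73  62  63  62  62  63  63  62  63  63]
```

View pics/hw2.png

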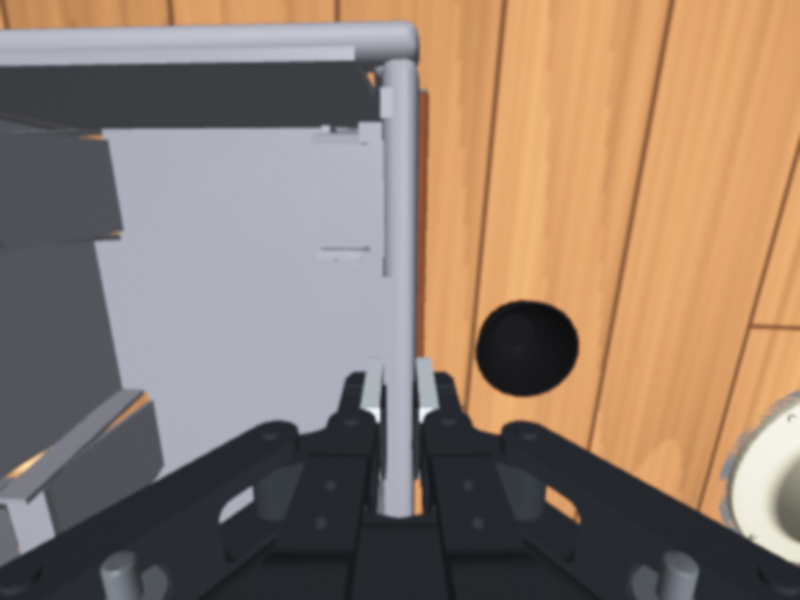

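The wrist view shows the held lip centred, but the end rim's line slopes about 0.6° more than level, which suggests a droop of about 2.5°. The scene camera sees height well, so I check the tilt there against the resting totes.

```bash
python3 - <<'E'
from rim import *
p=ctrl.sense()["eef_pos"]; ci=info("scene")
k=dict(W=14,w=12,g0=60,vmax=380)
print("held scene"); edges("pics/h_s.png",ci,p[2]+24.2,np.array([564.5,-206.15]),182.44,**k)
print("empty rest scene"); edges("pics/scene0.png",ci,100,np.array([556.6,186.8]),-11.82,**k)
print("packed rest scene"); edges("pics/scene0.png",ci,140,np.array([564.3,-206.8]),2.3,**k)
from scipy.spatial.transform import Rotation as Ro
s=ctrl.sense(); w,x,y,z=s["ee_rot"]; T=Ro.from_quat([x,y,z,w]).as_matrix()
c,R,t=info("wrist"); Rt=R@T; tt=R@p+t
e=np.radians(-11.86);d=np.array([0,0,-1.]);yy=np.array([np.cos(e),np.sin(e),0]);T0=np.stack([d,yy,np.cross(d,yy)],1)
R2=Rt@T0.T; g=(c,R2,tt-R2@np.array((638.7,190.2,70.)))
e=np.radians(-11.82);X=np.array([np.cos(e),np.sin(e)]);Y=np.array([-X[1],X[0]])
for a in(86,40,0): print("g0 exp",proj("",(*(np.array([556.6,186.8])+a*X+117*Y),100),g).round(1))
E
```

```text
held scene
+x [86.05  1.99 20.    0.81]
+y [120.26   3.12  40.     0.43]
-y [140.62  -7.36  12.     0.44]
empty rest scene
+x [91.55 -0.6  13.    0.28]
-x [ 8.501e+01 -1.000e-02  3.900e+01  4.900e-01]
+y [129.26   0.    41.     0.21]
-y [123.84   0.25  40.     0.36]
packed rest scene
+x [96.09  1.02  7.    0.2 ]
-x [ 8.433e+01 -1.000e-02  3.300e+01  3.800e-01]
+y [133.49   1.72   9.     0.45]
-y [1.2373e+02 6.0000e-02 4.1000e+01 4.1000e-01]
g0 exp [273.5  33. ]
g0 exp [142.4  33.3]
g0 exp [28.5 33.5]
```

The views agree: the held tote droops about 5° at the far side and pitches about 2.5° (world +y end low), with −0.3° of yaw. I counter-tilt the tool, keep the pads in place, and measure again.

>>> carry_out(targets=[{"x": 0.0008, "y": 0.0002, "z": 0, "ax": 0.022, "ay": -0.044, "az": 0.003, "hand": -1}, {"x": 0.0015, "y": 0.0004, "z": 0, "ax": 0.044, "ay": -0.087, "az": 0.003, "hand": -1}, {"x": 0.0015, "y": 0.0004, "z": 0, "ax": 0.044, "ay": -0.087, "az": 0.003, "hand": -1}, {"x": 0.0015, "y": 0.0004, "z": 0, "ax": 0.044, "ay": -0.087, "az": 0.003, "hand": -1}])

```text
time_s: 11.72
eef_pos: [485.4, -230.7, 275.8]
ee_rot: [-0.52, 0.522, -0.456, -0.499]
force: [-0.2, 0.2, -4.2]
grip_width: 0.087
```

```bash
cat > chk.py <<'E'
import sys
from rim import *
from st import st
zr=float(sys.argv[1]); tag=sys.argv[2]; c0=np.array([564.3,-206.8]); yaw=182.3
st()
cw=info("wrist"); 
for n in("wrist","scene","top"): cv2.imwrite(f"pics/{tag}_{n}.png",viewer.capture(n))
print("scene"); edges(f"pics/{tag}_scene.png",info("scene"),zr,c0,yaw,W=18,w=12,g0=60,vmax=380)
print("top"); edges(f"pics/{tag}_top.png",info("top"),zr,c0,yaw,W=16,w=20,g0=60,vmax=380)
print("wrist"); edges(f"pics/{tag}_wrist.png",cw,zr,c0,yaw,W=4,w=4,g0=30,vmax=230)
e=np.radians(yaw);X=np.array([np.cos(e),np.sin(e)]);Y=np.array([-X[1],X[0]])
g=cv2.GaussianBlur(cv2.cvtColor(cv2.imread(f"pics/{tag}_wrist.png"),6),(5,3),0).astype(int)
for a in(60,40,20,0):
    u,v=proj("",(*(c0+a*X+117*Y),zr),cw); 
    d=np.diff(g[max(0,int(v)-14):int(v)+14,int(u)]); print("inner end a",a,"exp v",round(v,1),"obs",max(0,int(v)-14)+d.argmin()+.5)
E
python3 chk.py 299.8 l1
```

```text
11.725 [ 485.4 -230.7  275.8] yaw -177.57 tilt [ 0.086  0.044 -0.995] F [-0.2  0.2 -4.2] [-0.18  0.41  0.  ] g 0.087
scene
+x [85.78 -1.17 22.    1.12]
-x [99.36 -0.64  9.    0.3 ]
+y [122.3   -0.6   40.     0.48]
-y [148.46 -16.57   9.     0.94]
top
+x [87.2  -0.37 20.    0.22]
-x [ 8.698e+01 -7.000e-02  4.100e+01  2.800e-01]
+y [ 1.2686e+02 -6.0000e-02  4.1000e+01  2.4000e-01]
-y [129.89   0.15  39.     0.29]
wrist
+y [1.2568e+02 8.0000e-02 1.7000e+01 9.0000e-02]
inner end a 60 exp v 40.6 obs 38.5
inner end a 40 exp v 41.3 obs 39.5
inner end a 20 exp v 42.1 obs 40.5
inner end a 0 exp v 42.8 obs 41.5
```

Now level to within about 1° and aligned to within about 1 mm (top view x 0.1 mm; y disagrees between views by ±1 mm). I make a small trim and lower to just above the clips.

>>> carry_out(targets=[{"x": -0.0003, "y": -0.0008, "z": -0.012, "ax": -0.012, "ay": 0.008, "az": 0, "hand": -1}, {"x": -0.0003, "y": -0.0008, "z": -0.028, "ax": -0.012, "ay": 0.008, "az": 0, "hand": -1}, {"x": -0.0003, "y": -0.0008, "z": -0.044, "ax": -0.012, "ay": 0.008, "az": 0, "hand": -1}, {"x": -0.0003, "y": -0.0008, "z": -0.056, "ax": -0.012, "ay": 0.008, "az": 0, "hand": -1}, {"x": -0.0003, "y": -0.0008, "z": -0.056, "ax": -0.012, "ay": 0.008, "az": 0, "hand": -1}])

```text
time_s: 12.5
eef_pos: [484.7, -231.4, 218.8]
ee_rot: [-0.516, 0.522, -0.461, -0.499]
force: [0.9, -0.1, -4.1]
grip_width: 0.09
```

```bash
python3 chk.py 244 l2
python3 - <<'E'
import cv2,numpy as np
s=cv2.imread("pics/l2_scene.png")[95:220,130:290]
cv2.imwrite("pics/l2v.png",cv2.resize(s,(768,600),interpolation=cv2.INTER_CUBIC))
E
```

```text
12.5 [ 484.7 -231.4  218.8] yaw -177.54 tilt [ 0.077  0.033 -0.996] F [ 0.9 -0.1 -4.1] [-0.09  0.42 -0.  ] g 0.09
scene
+x [85.88 -0.33 23.    0.78]
-x [99.02 -1.05  9.    2.11]
+y [123.54  -0.54  38.     0.51]
-y [147.05 -11.98  12.     0.65]
top
+x [87.56 -0.23 19.    0.24]
-x [86.79 -0.1  41.    0.26]
+y [1.2801e+02 7.0000e-02 4.1000e+01 2.4000e-01]
-y [1.2914e+02 2.0000e-02 4.0000e+01 3.5000e-01]
wrist
+x [88.25 -0.   12.    0.  ]
+y [126.  -0.  22.   0.]
inner end a 60 exp v 41.6 obs 38.5
inner end a 40 exp v 42.3 obs 39.5
inner end a 20 exp v 43.0 obs 40.5
inner end a 0 exp v 43.6 obs 41.5
```

View pics/l2v.png

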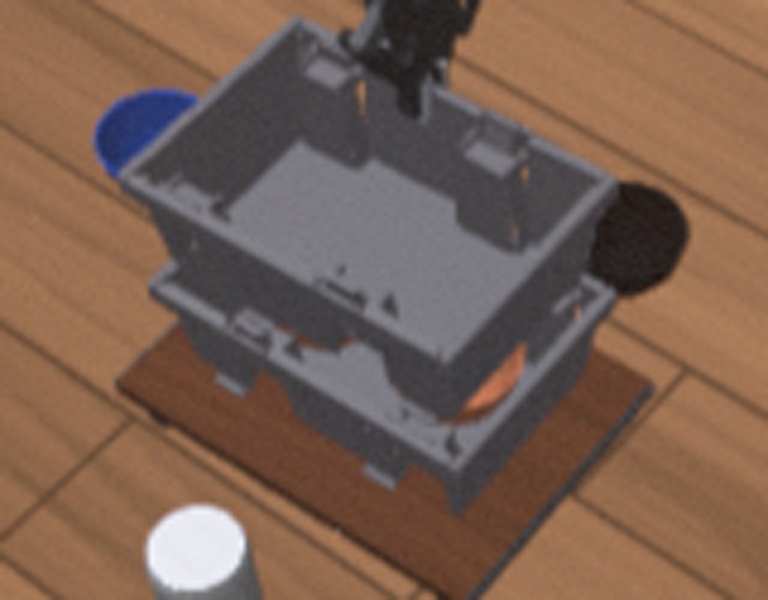

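The empty tote hangs level over the packed one, axes parallel, feet above the pockets, bowls clear (copper visible at (490,390) below). I ease down with the force watched.

>>> carry_out(targets=[{"x": 0.0002, "y": -0.0004, "z": -0.002, "ax": 0, "ay": 0, "az": 0, "hand": -1}, {"x": 0.0002, "y": -0.0004, "z": -0.004, "ax": 0, "ay": 0, "az": 0, "hand": -1}, {"x": 0.0002, "y": -0.0004, "z": -0.006, "ax": 0, "ay": 0, "az": 0, "hand": -1}, {"x": 0.0002, "y": -0.0004, "z": -0.007, "ax": 0, "ay": 0, "az": 0, "hand": -1}])

```text
time_s: 13.15
eef_pos: [485.1, -232.2, 212.7]
ee_rot: [-0.516, 0.523, -0.461, -0.498]
force: [-1.1, 1.2, -2.3]
grip_width: 0.088
```

>>> carry_out(targets=[{"x": 0, "y": 0, "z": -0.001, "ax": 0, "ay": 0, "az": 0, "hand": -1}, {"x": 0, "y": 0, "z": -0.002, "ax": 0, "ay": 0, "az": 0, "hand": -1}])

```text
time_s: 13.4
eef_pos: [485.2, -232.2, 210.9]
ee_rot: [-0.516, 0.523, -0.461, -0.498]
force: [-1.3, -0.3, -1.9]
grip_width: 0.083
```

```bash
python3 -c "
from st import st;st()"
```

```text
13.4 [ 485.2 -232.2  210.9] yaw -177.55 tilt [ 0.079  0.032 -0.996] F [-1.3 -0.3 -1.9] [-0.18  0.56  0.01] g 0.083
```

Contact has begun (load 4.1→1.9 N) with about 1.3 N towards −x. I ease 0.8 mm that way and continue.

>>> carry_out(targets=[{"x": -0.0008, "y": 0, "z": 0, "ax": 0, "ay": 0, "az": 0, "hand": -1}, {"x": -0.0008, "y": 0, "z": 0, "ax": 0, "ay": 0, "az": 0, "hand": -1}])

```text
time_s: 13.65
eef_pos: [484.5, -232.2, 210.9]
ee_rot: [-0.516, 0.523, -0.461, -0.498]
force: [0.3, -0.1, -2.6]
grip_width: 0.091
```

>>> carry_out(targets=[{"x": 0, "y": 0, "z": -0.001, "ax": 0, "ay": 0, "az": 0, "hand": -1}, {"x": 0, "y": 0, "z": -0.002, "ax": 0, "ay": 0, "az": 0, "hand": -1}, {"x": 0, "y": 0, "z": -0.002, "ax": 0, "ay": 0, "az": 0, "hand": -1}])

```text
time_s: 14.02
eef_pos: [484.5, -232.2, 208.9]
ee_rot: [-0.516, 0.523, -0.461, -0.498]
force: [0.7, 0.8, -1.0]
grip_width: 0.093
```

```bash
python3 chk.py 233 l3
```

```text
14.025 [ 484.5 -232.2  208.9] yaw -177.55 tilt [ 0.079  0.032 -0.996] F [ 0.7  0.8 -1. ] [-0.24  0.14 -0.01] g 0.093
scene
+x [85.98 -0.64 24.    0.79]
-x [118.02 -13.92   6.     0.67]
+y [124.78  -0.51  38.     0.41]
-y [137.02  -3.15  11.     0.95]
top
+x [88.23 -0.24 19.    0.19]
-x [86.52 -0.21 41.    0.34]
+y [1.2835e+02 8.0000e-02 4.1000e+01 2.5000e-01]
-y [128.99   0.13  41.     0.32]
wrist
+x [88.25 -0.   12.    0.  ]
+y [ 1.2711e+02 -9.0000e-02  2.4000e+01  1.0000e-01]
inner end a 60 exp v 44.4 obs 38.5
inner end a 40 exp v 45.1 obs 39.5
inner end a 20 exp v 45.7 obs 40.5
inner end a 0 exp v 46.4 obs 40.5
```

The moments show the load is on the two clips, as wanted (contacts level in x, on the clip side in y). I now pitch the tote so the plain feet drop into their pockets first, pivoting about the clip feet.

>>> carry_out(targets=[{"x": 0, "y": 0.0011, "z": 0, "ax": -0.015, "ay": 0, "az": 0, "hand": -1}, {"x": 0, "y": 0.0022, "z": 0, "ax": -0.03, "ay": 0, "az": 0, "hand": -1}, {"x": 0, "y": 0.0033, "z": -0.0005, "ax": -0.045, "ay": 0, "az": 0, "hand": -1}, {"x": 0, "y": 0.0044, "z": -0.001, "ax": -0.06, "ay": 0, "az": 0, "hand": -1}, {"x": 0, "y": 0.0044, "z": -0.001, "ax": -0.06, "ay": 0, "az": 0, "hand": -1}])

```text
time_s: 14.8
eef_pos: [484.4, -227.5, 207.8]
ee_rot: [-0.5, 0.538, -0.476, -0.484]
force: [-0.8, -1.0, -2.2]
grip_width: 0.089
```

```bash
python3 -c "
from st import st;st()"
```

```text
14.8 [ 484.4 -227.5  207.8] yaw -177.25 tilt [ 0.079 -0.028 -0.996] F [-0.8 -1.  -2.2] [-0.29  0.24 -0.11] g 0.089
```

>>> carry_out(targets=[{"x": 0, "y": 0, "z": -0.001, "ax": 0, "ay": 0, "az": -0.004, "hand": -1}, {"x": 0, "y": 0, "z": -0.002, "ax": 0, "ay": 0, "az": -0.004, "hand": -1}, {"x": 0, "y": 0, "z": -0.002, "ax": 0, "ay": 0, "az": -0.004, "hand": -1}])

```text
time_s: 15.18
eef_pos: [484.4, -227.8, 205.8]
ee_rot: [-0.501, 0.537, -0.477, -0.483]
force: [-0.8, 0.6, -0.2]
grip_width: 0.089
```

```bash
python3 chk.py 231 l4 | head -12
```

```text
15.175 [ 484.4 -227.8  205.8] yaw -177.51 tilt [ 0.079 -0.028 -0.996] F [-0.8  0.6 -0.2] [-0.03  0.13  0.07] g 0.089
scene
+x [83.7   1.6  25.    0.74]
-x [121.39 -16.89   6.     0.37]
+y [122.48  -0.36  38.     0.46]
-y [140.25   0.    11.     0.  ]
top
+x [85.35 -2.04 15.    0.62]
-x [8.645e+01 7.000e-02 4.100e+01 2.900e-01]
+y [1.2408e+02 1.0000e-02 4.1000e+01 3.1000e-01]
-y [ 1.3072e+02 -4.0000e-02  4.1000e+01  2.2000e-01]
wrist
```

The weight is now fully carried below (Fz≈0) and the moment went to ~0, so the plain feet have landed. Numbers put the plain feet ≈0–1 mm and the clip feet ≈7 mm above home. I release, then withdraw straight up.

>>> carry_out(targets=[{"x": 0, "y": 0, "z": 0, "ax": 0, "ay": 0, "az": 0, "hand": 0.3}, {"x": 0, "y": 0, "z": 0, "ax": 0, "ay": 0, "az": 0, "hand": 0.3}, {"x": 0, "y": 0, "z": 0, "ax": 0, "ay": 0, "az": 0, "hand": 0.3}, {"x": 0, "y": 0, "z": 0.02, "ax": 0, "ay": 0, "az": 0, "hand": 0.3}, {"x": 0, "y": 0, "z": 0.07, "ax": 0, "ay": 0, "az": 0, "hand": 0.3}], grip_force=20)

```text
time_s: 15.95
eef_pos: [483.7, -227.3, 274.9]
ee_rot: [-0.501, 0.535, -0.477, -0.485]
force: [-0.2, 0.6, 0.7]
grip_width: 0.65
```

```bash
python3 chk.py 226 l5 | head -12
```

```text
15.95 [ 483.7 -227.3  274.9] yaw -177.53 tilt [ 0.075 -0.025 -0.997] F [-0.2  0.6  0.7] [ 0.01 -0.03 -0.01] g 0.65
scene
+x [85.58  2.7  37.    0.47]
-x [128.45 -22.29   6.     0.54]
+y [124.43  -0.18  38.     0.48]
-y [140.25   0.    11.     0.  ]
top
+x [ 8.738e+01 -6.000e-02  1.700e+01  2.800e-01]
-x [87.21  0.21 41.    0.39]
+y [1.2254e+02 6.0000e-02 4.1000e+01 2.8000e-01]
-y [1.3337e+02 3.0000e-02 4.1000e+01 2.0000e-01]
wrist
```

Released; the tote rests on the clips with a pitch of 4° (clip feet ≈9 mm proud), level across x, as expected. Now I straighten the tool, shut the fingers, and go over the floor on the clip line at (566,−251).

>>> carry_out(targets=[{"x": 0.02, "y": -0.006, "z": 0.005, "ax": 0.007, "ay": 0.02, "az": 0, "hand": -1}, {"x": 0.04, "y": -0.012, "z": 0.005, "ax": 0.014, "ay": 0.04, "az": 0, "hand": -1}, {"x": 0.062, "y": -0.018, "z": 0.005, "ax": 0.021, "ay": 0.06, "az": 0, "hand": -1}, {"x": 0.0825, "y": -0.0235, "z": 0.005, "ax": 0.028, "ay": 0.079, "az": 0, "hand": -1}, {"x": 0.0825, "y": -0.0235, "z": -0.03, "ax": 0.028, "ay": 0.079, "az": 0, "hand": -1}])

```text
time_s: 16.73
eef_pos: [568.4, -251.9, 245.5]
ee_rot: [-0.489, 0.512, -0.489, -0.51]
force: [0.4, -0.6, -2.0]
grip_width: -0.003
```

>>> carry_out(targets=[{"x": 0, "y": 0, "z": -0.03, "ax": 0, "ay": 0, "az": 0, "hand": -1}, {"x": 0, "y": 0, "z": -0.06, "ax": 0, "ay": 0, "az": 0, "hand": -1}, {"x": 0, "y": 0, "z": -0.08, "ax": 0, "ay": 0, "az": 0, "hand": -1}, {"x": 0, "y": 0, "z": -0.082, "ax": 0, "ay": 0, "az": 0, "hand": -1}])

```text
time_s: 17.23
eef_pos: [566.1, -250.7, 161.5]
ee_rot: [0.489, -0.509, 0.49, 0.512]
force: [0.5, -0.4, 0.7]
grip_width: -0.004
```

```bash
python3 -c "
from st import st;st()"
```

```text
17.225 [ 566.1 -250.7  161.5] yaw -177.58 tilt [-0.004  0.002 -1.   ] F [ 0.5 -0.4  0.7] [-0.03 -0.02 -0.02] g -0.004
```

>>> carry_out(targets=[{"x": 0, "y": 0, "z": -0.002, "ax": 0, "ay": 0, "az": 0, "hand": -1}, {"x": 0, "y": 0, "z": -0.004, "ax": 0, "ay": 0, "az": 0, "hand": -1}, {"x": 0, "y": 0, "z": -0.006, "ax": 0, "ay": 0, "az": 0, "hand": -1}, {"x": 0, "y": 0, "z": -0.008, "ax": 0, "ay": 0, "az": 0, "hand": -1}])

```text
time_s: 17.73
eef_pos: [567.0, -251.3, 155.9]
ee_rot: [-0.489, 0.511, -0.489, -0.51]
force: [0.2, -0.8, 0.0]
grip_width: -0.002
```

>>> carry_out(targets=[{"x": 0, "y": 0, "z": -0.001, "ax": 0, "ay": 0, "az": 0, "hand": -1}, {"x": 0, "y": 0, "z": -0.002, "ax": 0, "ay": 0, "az": 0, "hand": -1}])

```text
time_s: 17.98
eef_pos: [566.9, -251.3, 153.8]
ee_rot: [-0.489, 0.51, -0.489, -0.51]
force: [-0.1, -0.4, -0.1]
grip_width: 0.001
```

>>> carry_out(targets=[{"x": 0, "y": 0, "z": -0.001, "ax": 0, "ay": 0, "az": 0, "hand": -1}, {"x": 0, "y": 0, "z": -0.002, "ax": 0, "ay": 0, "az": 0, "hand": -1}])

```text
time_s: 18.23
eef_pos: [566.9, -251.2, 151.7]
ee_rot: [0.489, -0.51, 0.489, 0.511]
force: [-0.7, 0.1, -0.7]
grip_width: 0.002
```

>>> carry_out(targets=[{"x": 0, "y": 0, "z": -0.001, "ax": 0, "ay": 0, "az": 0, "hand": -1}, {"x": 0, "y": 0, "z": -0.002, "ax": 0, "ay": 0, "az": 0, "hand": -1}])

```text
time_s: 18.48
eef_pos: [566.9, -251.3, 149.8]
ee_rot: [-0.489, 0.51, -0.489, -0.51]
force: [0.1, -0.3, 0.6]
grip_width: 0.001
```

>>> carry_out(targets=[{"x": 0, "y": 0, "z": -0.001, "ax": 0, "ay": 0, "az": 0, "hand": -1}, {"x": 0, "y": 0, "z": -0.002, "ax": 0, "ay": 0, "az": 0, "hand": -1}])

```text
time_s: 18.73
eef_pos: [567.0, -251.4, 147.9]
ee_rot: [-0.489, 0.511, -0.489, -0.51]
force: [0.6, 0.5, 2.2]
grip_width: 0.001
```

>>> carry_out(targets=[{"x": 0, "y": 0, "z": -0.001, "ax": 0, "ay": 0, "az": 0, "hand": -1}, {"x": 0, "y": 0, "z": -0.002, "ax": 0, "ay": 0, "az": 0, "hand": -1}])

```text
time_s: 18.98
eef_pos: [567.0, -251.4, 146.0]
ee_rot: [-0.489, 0.511, -0.489, -0.51]
force: [-0.4, -0.9, 3.4]
grip_width: 0.001
```

Touching at about z=149; the push builds softly. Continuing in 1 mm steps.

>>> carry_out(targets=[{"x": 0, "y": 0, "z": -0.001, "ax": 0, "ay": 0, "az": 0, "hand": -1}, {"x": 0, "y": 0, "z": -0.002, "ax": 0, "ay": 0, "az": 0, "hand": -1}])

```text
time_s: 19.23
eef_pos: [567.0, -251.4, 144.0]
ee_rot: [-0.489, 0.511, -0.489, -0.51]
force: [0.3, -1.6, 4.5]
grip_width: -0.002
```

>>> carry_out(targets=[{"x": 0, "y": 0, "z": -0.001, "ax": 0, "ay": 0, "az": 0, "hand": -1}, {"x": 0, "y": 0, "z": -0.002, "ax": 0, "ay": 0, "az": 0, "hand": -1}])

```text
time_s: 19.48
eef_pos: [567.1, -251.4, 142.2]
ee_rot: [-0.489, 0.511, -0.489, -0.51]
force: [0.3, -1.6, 6.8]
grip_width: -0.001
```

>>> carry_out(targets=[{"x": 0, "y": 0, "z": -0.001, "ax": 0, "ay": 0, "az": 0, "hand": -1}, {"x": 0, "y": 0, "z": -0.002, "ax": 0, "ay": 0, "az": 0, "hand": -1}])

```text
time_s: 19.73
eef_pos: [567.2, -251.4, 140.4]
ee_rot: [-0.489, 0.511, -0.489, -0.51]
force: [-0.1, -0.8, 7.4]
grip_width: -0.002
```

```bash
python3 chk.py 222 l6 | head -12
```

```text
19.725 [ 567.2 -251.4  140.4] yaw -177.58 tilt [ 0.001 -0.001 -1.   ] F [-0.1 -0.8  7.4] [-0.23  0.1  -0.01] g -0.002
scene
+x [82.16  1.21 31.    0.47]
-x [121.41 -16.68   5.     0.58]
+y [121.85   1.52  21.     0.58]
-y [140.51  -0.45  10.     0.29]
top
+x [84.53 -1.77  9.    0.35]
-x [86.88  0.1  32.    0.29]
+y [129.84   6.61  14.     1.07]
-y [ 1.314e+02 -8.000e-02  4.100e+01  2.000e-01]
wristTraceback (most recent call last):
  File "chk.py", line 15, in <module>
    d=np.diff(g[max(0,int(v)-14):int(v)+14,int(u)]); print("inner end a",a,"exp v",round(v,1),"obs",max(0,int(v)-14)+d.argmin()+.5)
              ~^^^^^^^^^^^^^^^^^^^^^^^^^^^^^^^^^^^
IndexError: index 558 is out of bounds for axis 1 with size 512
```

>>> carry_out(targets=[{"x": 0, "y": 0, "z": -0.001, "ax": 0, "ay": 0, "az": 0, "hand": -1}, {"x": 0, "y": 0, "z": -0.002, "ax": 0, "ay": 0, "az": 0, "hand": -1}])

```text
time_s: 20.12
eef_pos: [566.8, -251.3, 138.0]
ee_rot: [0.489, -0.51, 0.489, 0.511]
force: [0.9, 1.2, 8.5]
grip_width: -0.0
```

>>> carry_out(targets=[{"x": 0, "y": 0, "z": -0.001, "ax": 0, "ay": 0, "az": 0, "hand": -1}, {"x": 0, "y": 0, "z": -0.002, "ax": 0, "ay": 0, "az": 0, "hand": -1}])

```text
time_s: 20.38
eef_pos: [566.9, -251.3, 135.8]
ee_rot: [0.489, -0.51, 0.489, 0.51]
force: [-1.6, -1.5, 6.0]
grip_width: -0.004
```

>>> carry_out(targets=[{"x": 0, "y": 0, "z": -0.001, "ax": 0, "ay": 0, "az": 0, "hand": -1}])

```text
time_s: 20.5
eef_pos: [566.9, -251.3, 135.0]
ee_rot: [-0.489, 0.51, -0.489, -0.51]
force: [-2.2, -1.3, 7.0]
grip_width: -0.0
```

```bash
python3 chk.py 220 l7 2>/dev/null| head -12
```

```text
20.5 [ 566.9 -251.3  135. ] yaw -177.58 tilt [-0. -0. -1.] F [-2.2 -1.3  7. ] [-0.1   0.3   0.01] g -0.0
scene
+x [82.92  0.26 28.    0.44]
-x [122.91 -17.63   7.     1.02]
+y [121.77   1.77  21.     0.73]
-y [144.43  -6.25  10.     0.53]
top
+x [85.93 -1.58  9.    0.26]
-x [85.5  -0.55 32.    0.27]
+y [131.38   5.35  14.     0.99]
-y [128.76   0.13  41.     0.26]
wrist
```

The push dropped from 8.5 to 6 N, so one clip has snapped. The edges suggest the far side is down and the near (robot) side is still proud. I lift off and measure with no load.

>>> carry_out(targets=[{"x": 0, "y": 0, "z": 0.006, "ax": 0, "ay": 0, "az": 0, "hand": -1}, {"x": 0, "y": 0, "z": 0.022, "ax": 0, "ay": 0, "az": 0, "hand": -1}, {"x": -0.025, "y": 0, "z": 0.022, "ax": 0, "ay": 0, "az": 0, "hand": -1}, {"x": -0.025, "y": 0, "z": 0.022, "ax": 0, "ay": 0, "az": 0, "hand": -1}])

```text
time_s: 21.15
eef_pos: [541.3, -251.2, 157.6]
ee_rot: [0.489, -0.51, 0.489, 0.51]
force: [0.5, -0.3, -0.2]
grip_width: 0.003
```

```bash
python3 chk.py 225 l8 2>/dev/null| head -12
```

```text
21.15 [ 541.3 -251.2  157.6] yaw -177.62 tilt [-0.  0. -1.] F [ 0.5 -0.3 -0.2] [-0.08 -0.02 -0.  ] g 0.003
scene
+x [83.47  0.54 26.    0.97]
-x [121.04 -16.13   6.     0.47]
+y [121.17   0.42  25.     0.45]
-y [142.39  -3.47   9.     0.36]
top
+x [88.2  -0.11 18.    0.82]
-x [85.46 -0.47 41.    0.3 ]
+y [125.51  -0.4   16.     0.32]
-y [1.2878e+02 2.0000e-02 4.1000e+01 1.8000e-01]
wrist
```

Unloaded, the tote stays nearly down, with a residual tilt of ≈0.6° (far side lower) and 0.8° in pitch. That fits the far clip being in and the near clip not. I press at 25 mm towards the near clip.

>>> carry_out(targets=[{"x": 0, "y": 0, "z": -0.006, "ax": 0, "ay": 0, "az": 0, "hand": -1}, {"x": 0, "y": 0, "z": -0.01, "ax": 0, "ay": 0, "az": 0, "hand": -1}, {"x": 0, "y": 0, "z": -0.012, "ax": 0, "ay": 0, "az": 0, "hand": -1}])

```text
time_s: 21.68
eef_pos: [541.9, -251.1, 144.2]
ee_rot: [0.489, -0.51, 0.489, 0.511]
force: [-0.5, -0.6, 0.4]
grip_width: -0.001
```

>>> carry_out(targets=[{"x": 0, "y": 0, "z": -0.001, "ax": 0, "ay": 0, "az": 0, "hand": -1}, {"x": 0, "y": 0, "z": -0.002, "ax": 0, "ay": 0, "az": 0, "hand": -1}])

```text
time_s: 21.92
eef_pos: [542.1, -251.3, 143.0]
ee_rot: [-0.489, 0.511, -0.489, -0.51]
force: [0.4, -0.4, 1.0]
grip_width: 0.002
```

>>> carry_out(targets=[{"x": 0, "y": 0, "z": -0.001, "ax": 0, "ay": 0, "az": 0, "hand": -1}, {"x": 0, "y": 0, "z": -0.002, "ax": 0, "ay": 0, "az": 0, "hand": -1}])

```text
time_s: 22.18
eef_pos: [542.1, -251.3, 141.1]
ee_rot: [-0.489, 0.511, -0.489, -0.51]
force: [1.1, 0.2, 4.1]
grip_width: 0.005
```

>>> carry_out(targets=[{"x": 0, "y": 0, "z": -0.001, "ax": 0, "ay": 0, "az": 0, "hand": -1}, {"x": 0, "y": 0, "z": -0.002, "ax": 0, "ay": 0, "az": 0, "hand": -1}])

```text
time_s: 22.42
eef_pos: [542.2, -251.3, 139.2]
ee_rot: [-0.489, 0.511, -0.489, -0.51]
force: [2.2, 0.1, 4.6]
grip_width: 0.001
```

>>> carry_out(targets=[{"x": 0, "y": 0, "z": -0.001, "ax": 0, "ay": 0, "az": 0, "hand": -1}, {"x": 0, "y": 0, "z": -0.002, "ax": 0, "ay": 0, "az": 0, "hand": -1}])

```text
time_s: 22.68
eef_pos: [542.2, -251.4, 137.3]
ee_rot: [-0.489, 0.511, -0.489, -0.51]
force: [3.2, -0.7, 6.1]
grip_width: -0.003
```

>>> carry_out(targets=[{"x": 0, "y": 0, "z": -0.001, "ax": 0, "ay": 0, "az": 0, "hand": -1}, {"x": 0, "y": 0, "z": -0.002, "ax": 0, "ay": 0, "az": 0, "hand": -1}])

```text
time_s: 22.92
eef_pos: [542.5, -251.4, 135.6]
ee_rot: [-0.489, 0.511, -0.489, -0.51]
force: [4.8, 1.0, 10.0]
grip_width: 0.004
```

>>> carry_out(targets=[{"x": 0, "y": 0, "z": -0.001, "ax": 0, "ay": 0, "az": 0, "hand": -1}])

```text
time_s: 23.05
eef_pos: [542.6, -251.5, 134.9]
ee_rot: [-0.489, 0.511, -0.489, -0.51]
force: [4.5, 0.7, 10.0]
grip_width: 0.0
```

>>> carry_out(targets=[{"x": 0.001, "y": 0, "z": -0.001, "ax": 0, "ay": 0, "az": 0, "hand": -1}])

```text
time_s: 23.18
eef_pos: [543.8, -251.5, 134.4]
ee_rot: [-0.489, 0.512, -0.489, -0.509]
force: [3.1, 2.4, 15.1]
grip_width: 0.004
```

>>> carry_out(targets=[{"x": 0.001, "y": 0, "z": -0.001, "ax": 0, "ay": 0, "az": 0, "hand": -1}])

```text
time_s: 23.3
eef_pos: [544.8, -251.6, 134.1]
ee_rot: [-0.489, 0.512, -0.489, -0.509]
force: [-0.4, 2.6, 20.8]
grip_width: -0.002
```

>>> carry_out(targets=[{"x": 0, "y": 0, "z": -0.001, "ax": 0, "ay": 0, "az": 0, "hand": -1}])

```text
time_s: 23.42
eef_pos: [544.9, -251.7, 134.0]
ee_rot: [-0.489, 0.512, -0.489, -0.509]
force: [-0.8, 3.2, 28.0]
grip_width: -0.002
```

```bash
python3 chk.py 218 l9 2>/dev/null| head -12
```

```text
23.425 [ 544.9 -251.7  134. ] yaw -177.55 tilt [ 0.003 -0.003 -1.   ] F [-0.8  3.2 28. ] [ 0.78  1.57 -0.02] g -0.002
scene
+x [83.47 -0.38 26.    0.56]
-x [121.6  -17.19   6.     0.56]
+y [121.75   0.86  25.     0.45]
-y [141.95  -5.19   7.     0.42]
top
+x [ 8.865e+01 -2.000e-02  1.500e+01  5.000e-01]
-x [85.42 -0.46 41.    0.32]
+y [129.65   3.94  16.     1.12]
-y [1.287e+02 8.000e-02 4.100e+01 1.900e-01]
wrist
```

The push went firm at 28 N, with a moment that puts the contact 56 mm towards the near rim. The gripper body is on the rim there, not the fingertips on the floor, so I back off at once.

>>> carry_out(targets=[{"x": 0, "y": 0, "z": 0.006, "ax": 0, "ay": 0, "az": 0, "hand": -1}, {"x": 0.005, "y": 0, "z": 0.05, "ax": 0, "ay": 0, "az": 0, "hand": -1}, {"x": 0, "y": 0.0, "z": 0.11, "ax": 0, "ay": 0, "az": 0, "hand": -1}, {"x": -0.06, "y": 0, "z": 0.14, "ax": 0, "ay": 0, "az": 0, "hand": -1}, {"x": -0.12, "y": 0, "z": 0.14, "ax": 0, "ay": 0, "az": 0, "hand": -1}])

```text
time_s: 24.2
eef_pos: [424.5, -251.4, 271.9]
ee_rot: [-0.489, 0.512, -0.489, -0.51]
force: [0.2, -1.0, 0.0]
grip_width: -0.005
```

```bash
python3 chk.py 224 m1 2>/dev/null| head -12
python3 - <<'E'
from rim import *
k=dict(W=8,w=12,g0=60,vmax=380)
print("top fine"); edges("pics/m1_top.png",info("top"),224,np.array([564.3,-206.8]),182.3,**k)
print("scene fine"); edges("pics/m1_scene.png",info("scene"),224,np.array([564.3,-206.8]),182.3,**k)
a=cv2.imread("pics/m1_scene.png")[95:220,130:290]; b=cv2.imread("pics/m1_wrist.png")
cv2.imwrite("pics/m1v.png",np.hstack([cv2.resize(a,(448,350),interpolation=2),cv2.resize(b,(350,262))[:262].copy() if 0 else cv2.copyMakeBorder(cv2.resize(b,(350,262)),0,88,0,0,0)]))
E
```

```text
24.2 [ 424.5 -251.4  271.9] yaw -177.52 tilt [ 0.002 -0.002 -1.   ] F [ 0.2 -1.   0. ] [-0.04  0.04  0.05] g -0.005
scene
+x [83.62  0.3  36.    0.33]
-x [126.12 -19.73   6.     0.53]
+y [121.42  -0.21  36.     0.47]
-y [136.02   0.85   8.     0.3 ]
top
+x [88.88  0.36 31.    0.21]
-x [85.59 -0.5  41.    0.35]
+y [125.88  -0.27  41.     0.32]
-y [1.2874e+02 1.0000e-01 4.1000e+01 2.5000e-01]
wrist
top fine
+x [88.81  0.36 31.    0.25]
-x [85.48 -0.52 41.    0.39]
+y [125.74  -0.19  41.     0.32]
-y [1.2855e+02 9.0000e-02 4.1000e+01 2.3000e-01]
scene fine
+x [83.62  0.3  36.    0.33]
+y [ 1.2166e+02 -3.0000e-02  4.0000e+01  2.7000e-01]
```

Unloaded again: pitch ≈0°, roll ≈0.2–0.4°, yaw −0.3°, so it is nearly or fully home. To be sure of the near clip, I press lightly with the fingertips on the near rim just above it.

>>> carry_out(targets=[{"x": 0.03, "y": -0.001, "z": 0, "ax": 0, "ay": 0, "az": 0, "hand": -1}, {"x": 0.059, "y": -0.0025, "z": 0, "ax": 0, "ay": 0, "az": 0, "hand": -1}, {"x": 0.059, "y": -0.0025, "z": -0.03, "ax": 0, "ay": 0, "az": 0, "hand": -1}, {"x": 0.059, "y": -0.0025, "z": -0.044, "ax": 0, "ay": 0, "az": 0, "hand": -1}, {"x": 0.059, "y": -0.0025, "z": -0.046, "ax": 0, "ay": 0, "az": 0, "hand": -1}])

```text
time_s: 24.98
eef_pos: [484.6, -253.6, 223.9]
ee_rot: [0.489, -0.51, 0.489, 0.511]
force: [-0.2, 0.0, 1.0]
grip_width: -0.003
```

>>> carry_out(targets=[{"x": 0, "y": 0, "z": -0.001, "ax": 0, "ay": 0, "az": 0, "hand": -1}, {"x": 0, "y": 0, "z": -0.002, "ax": 0, "ay": 0, "az": 0, "hand": -1}])

```text
time_s: 25.22
eef_pos: [484.7, -254.0, 223.5]
ee_rot: [-0.489, 0.511, -0.489, -0.51]
force: [-0.2, -0.2, 0.6]
grip_width: 0.003
```

>>> carry_out(targets=[{"x": 0, "y": 0, "z": -0.001, "ax": 0, "ay": 0, "az": 0, "hand": -1}, {"x": 0, "y": 0, "z": -0.002, "ax": 0, "ay": 0, "az": 0, "hand": -1}])

```text
time_s: 25.48
eef_pos: [484.6, -253.8, 221.0]
ee_rot: [-0.489, 0.511, -0.489, -0.51]
force: [0.8, -0.1, 0.7]
grip_width: -0.003
```

>>> carry_out(targets=[{"x": 0, "y": 0, "z": -0.001, "ax": 0, "ay": 0, "az": 0, "hand": -1}])

```text
time_s: 25.6
eef_pos: [484.6, -253.8, 220.0]
ee_rot: [-0.489, 0.511, -0.489, -0.51]
force: [-0.8, 0.4, 2.7]
grip_width: -0.001
```

>>> carry_out(targets=[{"x": 0, "y": 0, "z": -0.001, "ax": 0, "ay": 0, "az": 0, "hand": -1}])

```text
time_s: 25.72
eef_pos: [484.6, -253.8, 219.0]
ee_rot: [-0.489, 0.511, -0.489, -0.51]
force: [-0.4, 0.2, 2.7]
grip_width: 0.004
```

>>> carry_out(targets=[{"x": 0, "y": 0, "z": -0.001, "ax": 0, "ay": 0, "az": 0, "hand": -1}])

```text
time_s: 25.85
eef_pos: [484.6, -253.8, 218.1]
ee_rot: [-0.489, 0.511, -0.489, -0.51]
force: [-0.7, -0.5, 5.0]
grip_width: 0.004
```

>>> carry_out(targets=[{"x": 0, "y": 0, "z": -0.001, "ax": 0, "ay": 0, "az": 0, "hand": -1}])

```text
time_s: 25.98
eef_pos: [484.6, -253.9, 217.1]
ee_rot: [-0.489, 0.511, -0.489, -0.51]
force: [-1.0, 0.3, 6.9]
grip_width: -0.001
```

>>> carry_out(targets=[{"x": 0, "y": 0, "z": -0.001, "ax": 0, "ay": 0, "az": 0, "hand": -1}])

```text
time_s: 26.1
eef_pos: [484.7, -253.8, 216.2]
ee_rot: [-0.489, 0.511, -0.489, -0.51]
force: [-1.5, 0.5, 7.0]
grip_width: 0.001
```

>>> carry_out(targets=[{"x": 0, "y": 0, "z": -0.001, "ax": 0, "ay": 0, "az": 0, "hand": -1}])

```text
time_s: 26.22
eef_pos: [484.7, -253.9, 215.3]
ee_rot: [-0.489, 0.511, -0.489, -0.51]
force: [-2.0, 0.2, 7.7]
grip_width: -0.002
```

>>> carry_out(targets=[{"x": 0, "y": 0, "z": -0.001, "ax": 0, "ay": 0, "az": 0, "hand": -1}])

```text
time_s: 26.35
eef_pos: [484.7, -253.9, 215.0]
ee_rot: [-0.489, 0.511, -0.489, -0.51]
force: [-3.9, 2.6, 15.3]
grip_width: -0.005
```

>>> carry_out(targets=[{"x": 0, "y": 0, "z": -0.001, "ax": 0, "ay": 0, "az": 0, "hand": -1}])

```text
time_s: 26.48
eef_pos: [484.7, -254.1, 214.9]
ee_rot: [-0.489, 0.511, -0.489, -0.51]
force: [-5.5, 2.5, 21.8]
grip_width: -0.001
```

```bash
python3 chk.py 217 m2 2>/dev/null| head -12
```

```text
26.475 [ 484.7 -254.1  214.9] yaw -177.57 tilt [ 0.002 -0.002 -1.   ] F [-5.5  2.5 21.8] [ 0.5   1.09 -0.  ] g -0.001
scene
+x [84.77  0.65 27.    0.78]
-x [121.73 -17.02   5.     0.39]
+y [122.09   0.    37.     0.48]
-y [139.15  -1.95   7.     0.64]
top
+x [88.86  0.37 20.    0.27]
-x [85.83 -0.54 41.    0.35]
+y [ 1.2636e+02 -4.0000e-02  3.1000e+01  3.9000e-01]
-y [1.2866e+02 7.0000e-02 4.1000e+01 2.4000e-01]
wrist
```

Same firm stop as before, and the rim stands 80.9 mm over the floor contact height (nominal 81). That means the earlier firm stop was the seated tote on the firm board, not the gripper body, and the near side is home. Now the same light press on the far rim, which also gives a height comparison.

>>> carry_out(targets=[{"x": 0, "y": 0, "z": 0.008, "ax": 0, "ay": 0, "az": 0, "hand": -1}, {"x": 0.02, "y": 0.001, "z": 0.04, "ax": 0, "ay": 0, "az": 0, "hand": -1}, {"x": 0.08, "y": 0.003, "z": 0.05, "ax": 0, "ay": 0, "az": 0, "hand": -1}, {"x": 0.13, "y": 0.005, "z": 0.05, "ax": 0, "ay": 0, "az": 0, "hand": -1}, {"x": 0.161, "y": 0.0065, "z": 0.04, "ax": 0, "ay": 0, "az": 0, "hand": -1}])

```text
time_s: 27.25
eef_pos: [647.3, -246.7, 252.1]
ee_rot: [-0.489, 0.511, -0.489, -0.511]
force: [0.3, -0.1, 0.4]
grip_width: 0.001
```

>>> carry_out(targets=[{"x": 0, "y": 0, "z": -0.015, "ax": 0, "ay": 0, "az": 0, "hand": -1}, {"x": 0, "y": 0, "z": -0.028, "ax": 0, "ay": 0, "az": 0, "hand": -1}, {"x": 0, "y": 0, "z": -0.03, "ax": 0, "ay": 0, "az": 0, "hand": -1}])

```text
time_s: 27.62
eef_pos: [644.5, -247.3, 222.0]
ee_rot: [0.489, -0.51, 0.49, 0.511]
force: [-0.8, 0.1, -0.9]
grip_width: 0.004
```

>>> carry_out(targets=[{"x": 0, "y": 0, "z": -0.001, "ax": 0, "ay": 0, "az": 0, "hand": -1}])

```text
time_s: 27.75
eef_pos: [645.1, -247.5, 222.6]
ee_rot: [-0.489, 0.511, -0.489, -0.51]
force: [0.5, 0.6, 0.6]
grip_width: -0.003
```

>>> carry_out(targets=[{"x": 0, "y": 0, "z": -0.001, "ax": 0, "ay": 0, "az": 0, "hand": -1}])

```text
time_s: 27.88
eef_pos: [645.4, -247.4, 221.6]
ee_rot: [-0.489, 0.511, -0.489, -0.51]
force: [0.4, 0.1, 0.8]
grip_width: -0.001
```

>>> carry_out(targets=[{"x": 0, "y": 0, "z": -0.001, "ax": 0, "ay": 0, "az": 0, "hand": -1}])

```text
time_s: 28.0
eef_pos: [645.5, -247.4, 220.3]
ee_rot: [-0.489, 0.511, -0.489, -0.51]
force: [-0.5, -0.3, 2.3]
grip_width: 0.001
```

>>> carry_out(targets=[{"x": 0, "y": 0, "z": -0.001, "ax": 0, "ay": 0, "az": 0, "hand": -1}])

```text
time_s: 28.12
eef_pos: [645.5, -247.4, 219.3]
ee_rot: [-0.489, 0.511, -0.489, -0.51]
force: [-1.6, -1.2, 3.0]
grip_width: -0.002
```

The far rim is met at ≈221 mm, against ≈220.5 on the near side: level across. I continue to the firm stop.

>>> carry_out(targets=[{"x": 0, "y": 0, "z": -0.001, "ax": 0, "ay": 0, "az": 0, "hand": -1}, {"x": 0, "y": 0, "z": -0.002, "ax": 0, "ay": 0, "az": 0, "hand": -1}])

```text
time_s: 28.38
eef_pos: [645.6, -247.4, 217.2]
ee_rot: [-0.489, 0.511, -0.489, -0.51]
force: [-1.8, -0.2, 5.5]
grip_width: -0.002
```

>>> carry_out(targets=[{"x": 0, "y": 0, "z": -0.001, "ax": 0, "ay": 0, "az": 0, "hand": -1}])

```text
time_s: 28.5
eef_pos: [645.6, -247.4, 216.4]
ee_rot: [-0.489, 0.511, -0.489, -0.51]
force: [-2.0, 0.4, 6.2]
grip_width: 0.004
```

>>> carry_out(targets=[{"x": 0, "y": 0, "z": -0.001, "ax": 0, "ay": 0, "az": 0, "hand": -1}])

```text
time_s: 28.62
eef_pos: [645.7, -247.4, 215.6]
ee_rot: [-0.489, 0.511, -0.489, -0.51]
force: [-1.4, -0.2, 7.3]
grip_width: 0.003
```

>>> carry_out(targets=[{"x": 0, "y": 0, "z": -0.0007, "ax": 0, "ay": 0, "az": 0, "hand": -1}])

```text
time_s: 28.75
eef_pos: [645.7, -247.4, 215.1]
ee_rot: [-0.489, 0.511, -0.489, -0.51]
force: [-2.2, -0.5, 8.6]
grip_width: -0.001
```

The far side behaves as the near one did (215.1 vs 215.0–215.3), smooth with no further snap, so both sides are home. I withdraw clear and take a last look.

>>> carry_out(targets=[{"x": 0, "y": 0, "z": 0.008, "ax": 0, "ay": 0, "az": 0, "hand": -1}, {"x": 0, "y": 0, "z": 0.05, "ax": 0, "ay": 0, "az": 0, "hand": -1}, {"x": -0.05, "y": 0, "z": 0.08, "ax": 0, "ay": 0, "az": 0, "hand": -1}, {"x": -0.11, "y": 0, "z": 0.09, "ax": 0, "ay": 0, "az": 0, "hand": -1}, {"x": -0.17, "y": 0, "z": 0.09, "ax": 0, "ay": 0, "az": 0, "hand": -1}])

```text
time_s: 29.38
eef_pos: [474.0, -246.9, 304.6]
ee_rot: [-0.489, 0.511, -0.489, -0.51]
force: [-0.5, -0.3, 0.5]
grip_width: 0.005
```

>>> carry_out(targets=[{"x": -0.05, "y": 0.03, "z": 0, "ax": 0, "ay": 0, "az": 0, "hand": -1}, {"x": -0.1, "y": 0.07, "z": 0, "ax": 0, "ay": 0, "az": 0, "hand": -1}, {"x": -0.1, "y": 0.07, "z": 0, "ax": 0, "ay": 0, "az": 0, "hand": -1}, {"x": -0.1, "y": 0.07, "z": 0, "ax": 0, "ay": 0, "az": 0, "hand": -1}])

```text
time_s: 29.88
eef_pos: [376.0, -177.6, 304.5]
ee_rot: [-0.489, 0.511, -0.489, -0.51]
force: [0.2, 0.2, 0.9]
grip_width: 0.002
```

```bash
python3 chk.py 221 f 2>/dev/null| head -12
python3 - <<'E'
from rim import *
a=cv2.imread("pics/f_scene.png")[90:250,120:300]; b=cv2.imread("pics/f_wrist.png")
b=cv2.resize(b,(400,300)); a=cv2.resize(a,(400,356),interpolation=2)
t=cv2.resize(cv2.imread("pics/f_top.png")[90:250,120:360],(400,267),interpolation=2)
L=np.vstack([a,np.zeros((211,400,3),np.uint8)]); Rr=np.vstack([b,t])
cv2.imwrite("pics/fv.png",np.hstack([L,Rr]))
E
```

```text
29.875 [ 376.  -177.6  304.5] yaw -177.58 tilt [ 0.001 -0.001 -1.   ] F [0.2 0.2 0.9] [ 0.02 -0.01 -0.03] g 0.002
scene
+x [85.84  0.22 37.    0.37]
-x [124.69 -19.18   6.     0.51]
+y [123.83  -0.27  35.     0.42]
-y [144.56  -7.13   8.     0.64]
top
+x [88.96  0.36 41.    0.19]
-x [85.97 -0.52 41.    0.29]
+y [126.63  -0.27  41.     0.29]
-y [1.287e+02 3.000e-02 4.100e+01 2.000e-01]
wrist
```

View pics/fv.png

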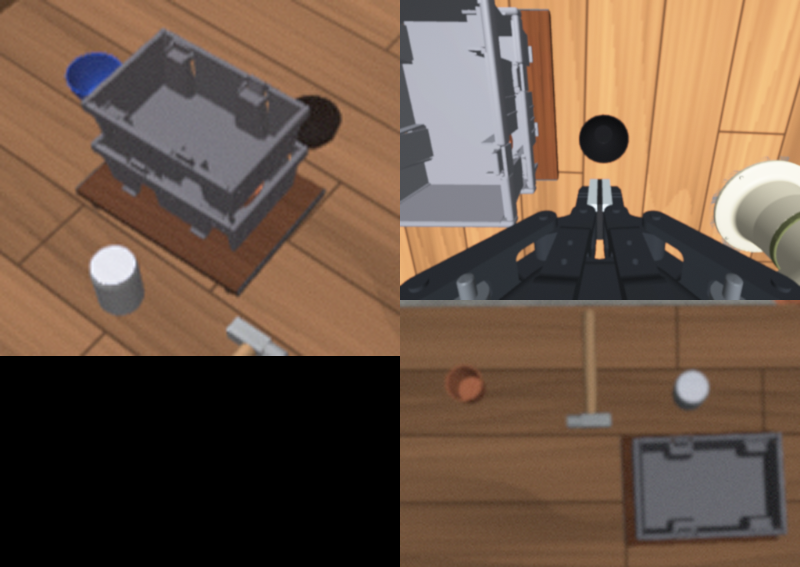

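The final views show the empty tote sitting level in the packed one's rim, its clip pockets at the opposite end, with the cup, hammer, tin and both extra bowls where they were. One last numeric check that the packed tote has not shifted, and how the near clip stands, then I hand in.

```bash
python3 - <<'E'
from rim import *
c0=np.array([564.3,-206.8])
for z in(135,138): 
    print("packed near edge wrist z",z); edges("pics/f_wrist.png",info("wrist"),z,c0,2.3,W=8,w=6,g0=60,vmax=300)
print("same edge before (wrist):"); edges("pics/wp.png",pickle.load(open("pk.pkl","rb")),140,c0,2.3,W=8,w=6,g0=60)
# near-clip: outer edge along the packed -x rim, position by y, from wrist
im=cv2.cvtColor(cv2.imread("pics/f_wrist.png"),40)[...,1].astype(np.float32); ci=info("wrist")
e=np.radians(2.3);X=np.array([np.cos(e),np.sin(e)]);Y=np.array([-X[1],X[0]]); r=[]
for a in range(-100,101,8):
    ds=np.arange(-10,12,.25); uv=np.array([proj("",(*(c0-X*(86+d)+Y*a),137),ci) for d in ds],np.float32)
    if uv.min()<1 or uv[:,1].max()>300: continue
    s=cv2.remap(im,uv[None,:,0],uv[None,:,1],1)[0]; g=np.convolve(s,[1]*6+[-1]*6,"same");g[:8]=0;g[-8:]=0; r.append((a,float(ds[g.argmax()])))
print(r)
E
```

```text
packed near edge wrist z 135
-x [90.5  -0.31 17.    0.23]
packed near edge wrist z 138
-x [91.4  -0.2  18.    0.26]
same edge before (wrist):
-x [ 8.507e+01 -4.000e-02  3.700e+01  2.800e-01]
+y [1.2476e+02 2.0000e-02 4.1000e+01 1.0000e-01]
-y [ 1.2474e+02 -1.0000e-02  4.1000e+01  9.0000e-02]
[(-100, 5.5), (-92, 9.5), (-84, 9.5), (-76, 5.25), (-68, 1.0), (-60, 9.5), (-52, 5.5), (-44, 5.5), (-36, 5.5), (-28, 4.75), (-20, 9.75), (-12, 9.5), (-4, 9.75), (4, 9.5), (12, 9.75), (20, 5.75), (28, 0.5), (36, 9.75), (44, 8.25), (52, 4.75), (60, 4.75), (68, 4.75), (76, 9.75), (84, 7.25), (92, 5.0), (100, 4.75)]
```

The near edge reads 90.5 because the side-on view sees the lip's lower edge: 17 mm lower at a slope of 0.32 accounts for the 5.5 mm. So the packed rim is within about 1 mm of where it was, and the outline shows no bulge at the clip (y≈−44). Handing in.

```bash
python3 -c "
from rig import finish_job,ctrl
print(ctrl.sense()['time_s']); print(finish_job())"
```

```text
30.025
the job is handed in; nothing more can be done
None
```

The empty tote is stacked on the packed one, turned half round, and appears fully home with both clips in. I handed the job in at 30.0 s of the 54 s. I only saw one clip snap in the force; the other I infer from the checks below.

I pinched its +x rim, corrected about 5° of droop while carrying it, and set the plain feet in their pockets first. After letting go I pressed with shut fingers on the floor over the clip line, then on the near and far rims.

**Checks that agree:**
- **First clip:** the push dropped from 8.5 to 6 N as it snapped.
- **Second clip:** there was no clear drop. The tote went level during the next press, and later presses on both rims showed no further step. The near-side clip outline showed no bulge.
- **Height and level:** the near and far rims were met at 220.5 and 221 mm. Pressed, both stopped at about 215 mm. The cameras gave roll and pitch of about 0.1°.
- **Surroundings:** the packed tote's near edge is within about 1 mm of where it was. In the last pictures the cup, hammer, tin and the two extra bowls look undisturbed, and the arm is clear.

**Checks that disagreed or went less well:**
- **Force:** the push reached 28 N on the floor and 22 N on the near rim when the board went firm, harder than I meant.
- **False alarm:** at 28 N I first thought the gripper body was on the rim. The next press gave the same moment reading with only the fingertips touching, so it probably was not.
- **Offset:** the top view puts the stacked tote about 1.5 mm towards the robot and −0.3° in yaw, at the edge of the pocket play.

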